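Set four porcelain clasp knobs over into the dimpled rack in reverse order

TASK

The next bag is fitted from its other end, so move the four white porcelain clasp knobs from the grey tray to the dark wooden rack in reverse order: the knob that stands farthest left in the tray goes into the rack's rightmost dimple, the next one beside it, and so on. The porcelain is fragile: set each knob gently into its own dimple, without dropping or pressing it, and leave all four standing upright there, let go.

Things in the scene. Friction and masses are not known exactly. Their poses are not given: they have to be found in the camera images.
- ball_center (a point): White porcelain knob: a round ball, 38 mm across (widest 16 mm above its foot), 35 mm tall. Loose, round about its upright axis, with a flat foot 20 mm across, 40 to 75 g, fragile: do not drop or press it. The point is its centre, half-way up; seated in a cup or dimple it is 13.6 mm above the wood's top face.
- olive_center (a point): White porcelain knob: a long upright olive, 30 mm across with a straight middle and round top, 45 mm tall; the slimmest of the four seen from above. Loose, round about its upright axis, with a flat foot 20 mm across, 40 to 75 g, fragile: do not drop or press it. The point is its centre, half-way up; seated in a cup or dimple it is 18.5 mm above the wood's top face.
- mushroom_center (a point): White porcelain knob: a mushroom, 30 mm tall: a cap 44 mm across, its edge 14 to 24 mm above the foot, on a stem 26 mm across; the widest and lowest of the four. Loose, round about its upright axis, with a flat foot 20 mm across, 40 to 75 g, fragile: do not drop or press it. The point is its centre, half-way up; seated in a cup or dimple it is 11 mm above the wood's top face.
- pear_center (a point): White porcelain knob: a pear, 36 mm across at its widest (15 mm above its foot), 47.5 mm tall, tapering to a narrow neck of 18 mm at the top. Loose, round about its upright axis, with a flat foot 20 mm across, 40 to 75 g, fragile: do not drop or press it. The point is its centre, half-way up; seated in a cup or dimple it is 19.75 mm above the wood's top face.
- cup_ball: The pale wooden cup in which the ball stands at the start: a fixed square block 52 x 52 x 18 mm with one round dimple (36 mm wide, 4 mm deep, flat floor) in its top, all four cups alike. Origin at the centre of its underside, its top face 18 mm higher. It never moves, so it tells afterwards where the ball stood.
- cup_olive: The pale wooden cup in which the olive stands at the start: a fixed square block 52 x 52 x 18 mm with one round dimple (36 mm wide, 4 mm deep, flat floor) in its top, all four cups alike. Origin at the centre of its underside, its top face 18 mm higher. It never moves, so it tells afterwards where the olive stood.
- cup_mushroom: The pale wooden cup in which the mushroom stands at the start: a fixed square block 52 x 52 x 18 mm with one round dimple (36 mm wide, 4 mm deep, flat floor) in its top, all four cups alike. Origin at the centre of its underside, its top face 18 mm higher. It never moves, so it tells afterwards where the mushroom stood.
- cup_pear: The pale wooden cup in which the pear stands at the start: a fixed square block 52 x 52 x 18 mm with one round dimple (36 mm wide, 4 mm deep, flat floor) in its top, all four cups alike. Origin at the centre of its underside, its top face 18 mm higher. It never moves, so it tells afterwards where the pear stood.
- grey_tray: Shallow grey tray 68 x 246 mm, rim 12 mm high, fixed, in which the four cups stand in one row. Origin at the centre of its underside (on the table). Its y axis runs along the row to the left as seen from the robot (within 0.25 rad of world y); the cups stand at y = +87, +29, -29, -87 mm, x = 0, in an order that differs from start to start; their top faces are 22 mm above the table.
- wood_rack: Dark wooden rack 64 x 242 x 22 mm, fixed, with four empty round dimples (36 mm wide, 4 mm deep, floor of grey felt) in one row. Origin at the centre of its underside (on the table), top face 22 mm higher. Its y axis runs along the row to the left as seen from the robot (within 0.25 rad of world y); the dimples are at y = +87, +29, -29, -87 mm, x = 0. It stands left or right of the tray.
There are look-alikes about, which are no part of the job. What is shaped like the part that bears mushroom_center but blue or turquoise is not meant.

How it is judged:
By the outcome, as a careful person would: the job done as asked, in the order asked, and still so for the second after the job is handed in, with the robot touching nothing.
It also fails if it takes over 88 s, if anything falls off the work surface, if the arm or the gripper's body presses on something with over 40 N, if the wrist force passes 120 N, or if a joint passes its speed limit or range.

ROBOT

A 7-joint arm with a two-finger parallel gripper is mounted at the origin on a cart in front of the work surface, level with it; the furniture and walls round the work are solid. World frame = base frame: x ahead of the robot, y to its left, z up, the work surface at z = 0. Lengths are in m, angles in rad, forces in N, time in s.
With the tool pointing down it reaches from about 0.425 to 0.875 m from the base axis. Payload 4.7 kg.
Tool frame: the origin (TCP) lies midway between the tips of the shut fingers; the grasp point (between the pads) lies 19 mm behind it; z points along the fingers, y is the direction in which the jaws open and shut (so a half turn about z gives the same grasp; the last joint's range is limited). The gripper opens to 87 mm and grips with 3 to 60 N. Pads are 19 mm wide; open, the fingers measure 117 mm over their backs; the gripper's body (75 mm by 190 mm) begins 51 mm behind the grasp point.
Start: joints at [-1.298, 0.321, -0.07, 1.45, 0.023, 1.371, -0.057], TCP at [0.166, 0.628, 0.223] pointing down, gripper open.
Joint ranges: [-2.86, 2.86], [-0.3, 2.09], [-1.38, 1.24], [0.06, 2.45], [-1.56, 4.7], [0.09, 2.05], [-2.69, 2.69]. Speed limits (rad/s): [2.57, 2.57, 3.14, 3.14, 3.14, 3.14, 3.14].

INTERFACE

Orientations are given as a rotation vector (axis times angle).
In Python, from bench import * gives the robot as it stands.
- The arm moves only by the tool move_arm, never from a script. Its arguments are lists of equal length, an entry for each row: "jaw": the closure in counts, from 0 (fully open) to 255 (shut); "slide": the shift along the tool's x, y, z in cm, a list of three; "dr": the turn, a rotation vector about the tool's x, y, z in degrees, a list of three. A call has 1 to 5 rows; each row shifts and turns the commanded pose from where the row before left it, along the tool's axes as they then stand; what a row does not reach is not made up. A row lasts 1/10 s, in which the tool goes at most 50 mm and 8.59 degrees, less where a joint would pass 70% of its speed; a pose out of reach is approached as far as the arm can. A call with a gripper value outside its range is refused whole. The fingers move at their own pace and stop on an object; "force" is the grip in N (left out, the last holds). Time passes only in rows, so rows that do not move let the fingers close. It gives the time, the measured TCP pose, the force and the opening at its end, in the units of the state.
- get_state(): the state, without advancing time (a new reading comes with each control period).
- get_image(name): name is "scene" or "top" or "wrist"; returns (picture, depth): 384x512x3 uint8, red, green, blue; 384x512 float32, m along the optical axis (not along the pixel's ray), 0 where there is no reading.
- camera_params(name): a dict with "K" (3x3 intrinsics, pixels), "extrinsics" (4x4, takes a point from camera to world coordinates); the wrist camera has in their place "tool_from_camera" (4x4, takes a point from camera to tool coordinates, whose origin is the TCP and whose axes are the flange's). Camera axes: x right, y up, looking along -z (the intrinsics and any distortion apply to the point x, -y, -z); pixel columns grow to the right and rows downward; lengths in m; the calibration is good to about 2 mm. The wrist camera is an equidistant fisheye: a pixel r from the principal point sees the ray r / f radians off the axis. A picture is of the moment at which its call begins: read the wrist's pose just before it. camera_params takes no time and is no camera call.
- close_job(): hands the job in, once; it reports no verdict.
Trained networks look in the newest picture that a camera, given by its name, has taken for a name from the list of things; names that differ only in an ending like _2 or _b are one class to them, and where a whole thing is asked for, a point or a joint stands for the part that bears it (a point fixed in the world has none). Each returns a list of dicts, best first, with "score" (0 to 1); they miss things now and then, are a little off and sometimes report something else, mostly with a low value. They report only what shows in the picture. A call takes as long as a camera call. They do not tell look-alikes from the thing itself.
- regions_of(camera, query): "mask" (384x512 bool, what is visible of it) and "xy" ([column, row] in pixels, amid what is visible of it).
The state is a dict: "time": time; "joint_positions": joint angles; "qd": joint speeds; "joint_torque": joint torques, N m; "position": TCP position; "tool_rot": TCP orientation; "ft_force": force on the tool from outside, world axes, zero at the start; "torque": the same for the moment, N m; "grip_width": opening from 0.0 (shut) to 1.0 (fully open).
Only numpy, scipy, OpenCV 4.12 (cv2) and the standard library are available. Lean on these libraries where they do the work, as an engineer would, in place of code of your own. Each camera call takes 0.05 s, during which the arm holds its last target.

## Working session

There is one attempt and no reset: what is moved stays moved. The work goes in short steps, Python scripts to look and compute and a tool call to move; the robot and the scene stay as the last step left them, time stands still between calls to the robot, and variables do not carry over. Pictures are saved under pics/ and viewed, and the job is handed in when it is done.

Besides the shell and the picture viewer there is one more tool, called after "Emit:" as name(argument=value, ...) on one line, values as JSON. move_arm: Moves the arm, as the interface text tells. Its arguments: {"type":"object","properties":{"jaw":{"type":"array","items":{"type":"number"}},"slide":{"type":"array","items":{"type":"array","items":{"type":"number"}}},"dr":{"type":"array","items":{"type":"array","items":{"type":"number"}}},"force":{"type":"number"}},"required":["jaw","slide","dr"]}

```bash
ls; mkdir -p pics
python3 - <<'E'
from bench import *
import cv2,numpy as np
s=get_state();print(s)
for n in ["scene","top"]:
    im,d=get_image(n);cv2.imwrite(f"pics/{n}0.png",im[:,:,::-1]);np.savez(f"{n}0.npz",im=im,d=d)
    p=camera_params(n);print(n,p)
print(camera_params("wrist"))
print(get_state()["time"])
E
```

```text
pics
{'time': 0.0, 'joint_positions': array([-1.2978926 ,  0.32185844, -0.0701136 ,  1.45166375,  0.02260323,
        1.37078871, -0.05691066]), 'qd': array([ 2.65003091e-04,  7.96175616e-04, -8.25621451e-04,  1.39503810e-05,
       -2.60736696e-04,  7.57935718e-04,  7.65414015e-04]), 'joint_torque': array([-4.54745259e-04, -4.91271079e+01, -4.04367289e-01, -3.12540793e+01,
       -6.41605980e-02,  4.32964310e-02,  1.59189367e-04]), 'position': array([0.16624242, 0.6278149 , 0.22144436]), 'tool_rot': array([-4.05299404e-01, -3.11517759e+00,  3.02214950e-03]), 'ft_force': array([-1.20644878, -0.52455687,  1.59102835]), 'torque': array([ 0.07140915,  0.02888794, -0.03175316]), 'grip_width': 0.9993906970001604}
scene {'K': array([[483.61816939,   0.        , 256.65089041],
       [  0.        , 483.61816939, 192.45547321],
       [  0.        ,   0.        ,   1.        ]]), 'extrinsics': array([[ 0.87210009,  0.24334906, -0.4245264 ,  0.13795175],
       [-0.48879302,  0.39269358, -0.77902063, -0.803141  ],
       [-0.02286515,  0.8868895 ,  0.46141543,  0.55517601],
       [ 0.       
[... 296 characters left out ...]
99990977,  0.01243451,  0.00508344,  0.00220319],
       [ 0.00706312,  0.16475411,  0.98630938,  1.01669839],
       [ 0.        ,  0.        ,  0.        ,  1.        ]])}
{'K': array([[297.31863964,   0.        , 255.68991521],
       [  0.        , 297.31863964, 187.48198091],
       [  0.        ,   0.        ,   1.        ]]), 'tool_from_camera': array([[-1.10108552e-03,  9.65914577e-01,  2.58858682e-01,
         7.17773055e-02],
       [ 9.99999393e-01,  1.05159270e-03,  3.29663019e-04,
         1.14175314e-03],
       [ 4.62124154e-05,  2.58858888e-01, -9.65915148e-01,
        -1.63708034e-01],
       [ 0.00000000e+00,  0.00000000e+00,  0.00000000e+00,
         1.00000000e+00]])}
0.1
```

View pics/scene0.png

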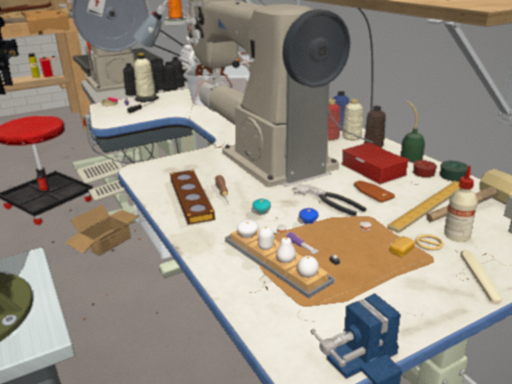

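View pics/top0.png

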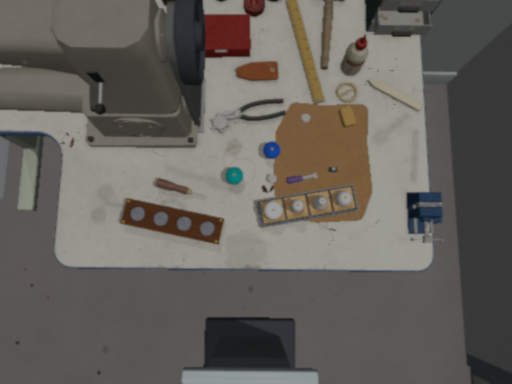

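Run:
```python
from bench import *
import cv2,numpy as np
print(get_state()["time"])
for cam in ["top","scene"]:
  for q in ["ball_center","olive_center","mushroom_center","pear_center","grey_tray","wood_rack"]:
    r=regions_of(cam,q)
    print(cam,q,[(round(x["score"],2),np.round(x["xy"]).tolist(),int(x["mask"].sum())) for x in r[:5]])
    for i,x in enumerate(r[:3]): np.save(f"m_{cam}_{q}_{i}.npy",x["mask"])
print(get_state()["time"])
```

```text
0.1
top ball_center [(0.56, [342.0, 198.0], 207)]
top olive_center [(0.71, [295.0, 207.0], 105)]
top mushroom_center [(0.78, [273.0, 216.0], 240), (0.59, [270.0, 151.0], 232), (0.57, [234.0, 173.0], 240)]
top pear_center [(0.45, [318.0, 203.0], 180)]
top grey_tray [(0.69, [300.0, 217.0], 851)]
top wood_rack [(0.6, [171.0, 217.0], 2533)]
scene ball_center [(0.82, [308.0, 265.0], 362)]
scene olive_center [(0.63, [265.0, 232.0], 267)]
scene mushroom_center [(0.75, [246.0, 230.0], 324), (0.56, [309.0, 218.0], 226), (0.52, [261.0, 204.0], 235)]
scene pear_center [(0.93, [288.0, 246.0], 383)]
scene grey_tray [(0.6, [285.0, 278.0], 688)]
scene wood_rack [(0.81, [193.0, 197.0], 1567)]
0.7
```

Tray, left to right in the top view: mushroom (273,210), olive (297,206), pear (321,202) and ball (345,198). The rack is on the left, with dimples at (138,214), (161,219), (184,224) and (208,228). The mushroom-shaped look-alikes are blue (271,150) and turquoise (234,176). They stand outside the tray, so the white one at (273,210) is the one meant. I'll confirm this in a crop and measure.

```bash
cat > h.py <<'E'
import numpy as np,cv2
from bench import *
from scipy.spatial.transform import Rotation as R
def cloud(n,d):
    p=camera_params(n);K=p["K"];E=p["extrinsics"]
    v,u=np.mgrid[:384,:512]
    X=np.stack([(u-K[0,2])/K[0,0]*d,-(v-K[1,2])/K[1,1]*d,-d],-1)
    W=X@E[:3,:3].T+E[:3,3]; W[d==0]=np.nan
    return W
def proj(n,P):
    p=camera_params(n);K=p["K"];E=p["extrinsics"]
    c=(np.atleast_2d(P)-E[:3,3])@E[:3,:3]
    return np.stack([K[0,0]*c[:,0]/-c[:,2]+K[0,2],K[1,1]*-c[:,1]/-c[:,2]+K[1,2]],-1)
def wrist_T(s):
    T=np.eye(4);T[:3,:3]=R.from_rotvec(s["tool_rot"]).as_matrix();T[:3,3]=s["position"]
    return T@camera_params("wrist")["tool_from_camera"]
def wrist_ray(s,uv):
    p=camera_params("wrist");K=p["K"];T=wrist_T(s)
    uv=np.atleast_2d(uv);a=(uv-K[:2,2][None])/K[0,0];r=np.linalg.norm(a,axis=1)
    k=np.where(r>1e-9,np.sin(r)/np.maximum(r,1e-9),1)
    c=np.stack([a[:,0]*k,-a[:,1]*k,-np.cos(r)],-1)
    return T[:3,3],c@T[:3,:3].T
def wrist_proj(s,P):
    p=camera_params("wrist");K=p["K"];T=wrist_T(s)
    c=(np.atleast_2d(P)-T[:3,3])@T[:3,:3]
    th=np.arctan2(np.hypot(c[:,0],c[:,1]),-c[:,2]);ph=np.arctan2(-c[:,1],c[:,0])
    return np.stack([K[0,2]+K[0,0]*th*np.cos(ph),K[1,2]+K[0,0]*th*np.sin(ph)],-1)
def on_plane(o,d,z): return o+d*((z-o[2])/d[:,2])[:,None]
E
python3 - <<'E'
from h import *
for n in ["top","scene"]:
    z=np.load(f"{n}0.npz");d=z["d"];W=cloud(n,d)
    for q in ["ball_center","olive_center","mushroom_center","pear_center"]:
        m=np.load(f"m_{n}_{q}_0.npy");P=W[m];P=P[~np.isnan(P[:,0])]
        print(n,q,np.round(np.median(P,0),3),"top z",np.round(np.percentile(P[:,2],95),3))
    m=np.load(f"m_{n}_wood_rack_0.npy");P=W[m];P=P[~np.isnan(P[:,0])];print("rack z",np.percentile(P[:,2],[5,50,95]).round(4))
    P=P[P[:,2]>.012]
    r=cv2.minAreaRect((P[:,:2]*1000).astype(np.float32));print(n,"rack",r)
    # tray region: raised points
    if n=="top":
        sl=(slice(175,235),slice(250,365))
    else: sl=(slice(210,300),slice(215,340))
    P=W[sl].reshape(-1,3);P=P[(P[:,2]>.006)&(P[:,2]<.03)]
    r=cv2.minAreaRect((P[:,:2]*1000).astype(np.float32));print(n,"tray",r,len(P))
    tb=W[140:160,300:340] if n=="top" else W[240:260,340:380]
    print("table z",np.nanmedian(tb[...,2]))
im=np.load("top0.npz")["im"][130:245,110:370]
cv2.imwrite("pics/crop0.png",cv2.resize(im[:,:,::-1],None,fx=3,fy=3,interpolation=cv2.INTER_CUBIC))
E
```

```text
top ball_center [ 0.555 -0.219  0.047] top z 0.053
top olive_center [ 0.533 -0.106  0.059] top z 0.064
top mushroom_center [ 0.523 -0.049  0.045] top z 0.049
top pear_center [ 0.543 -0.16   0.049] top z 0.065
rack z [0.0158 0.0206 0.0239]
top rack ((496.9684753417969, 192.3851318359375), (240.63572692871094, 63.67074203491211), 78.73094940185547)
top tray ((563.6712036132812, -144.17539978027344), (126.22819519042969, 270.6038513183594), 7.121064186096191) 1802
table z 0.0010203724496162803
scene ball_center [ 0.548 -0.231  0.042] top z 0.052
scene olive_center [ 0.528 -0.118  0.047] top z 0.061
scene mushroom_center [ 0.519 -0.06   0.042] top z 0.047
scene pear_center [ 0.538 -0.173  0.043] top z 0.064
rack z [0.0034 0.0206 0.023 ]
scene rack ((495.8651428222656, 191.86264038085938), (247.6254425048828, 64.43164825439453), 78.6749496459961)
scene tray ((601.8038940429688, -104.34857177734375), (207.81884765625, 287.75732421875), 11.027345657348633) 2722
table z 0.0012557089877617278
```

View pics/crop0.png

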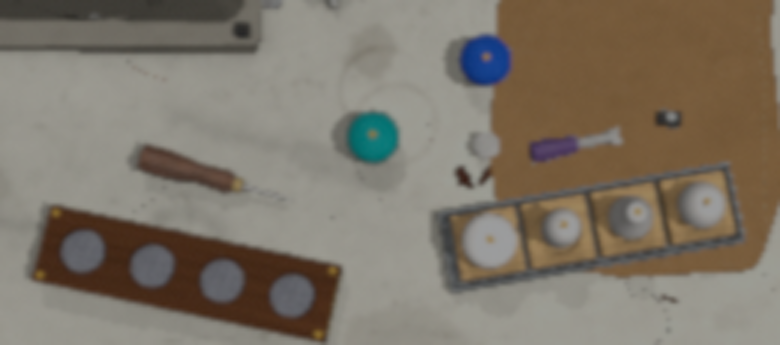

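The crop confirms it. The white mushroom is leftmost in the tray at crop (489,240). The blue one (486,60) and turquoise one (373,137) stand outside the tray and stay untouched. The rack's long axis runs left and away, and a brown awl lies near it. Next I'll write a planning helper and fit the tray pose.

```bash
cat >> h.py <<'E'
def Rd(a):
    a=np.radians(a);s,c=np.sin(a),np.cos(a)
    return np.array([[-s,c,0],[c,s,0],[0,0,-1]],float)
def cur(s):
    M=R.from_rotvec(s["tool_rot"]).as_matrix();return np.degrees(np.arctan2(M[1,1],M[0,1]))
def plan(p0,R0,wps,vmax=0.045,wmax=7.5):
    """wps: list of (pos, angle[, vmax]); prints rows of (slide cm, dr deg)"""
    p=np.array(p0,float);M=np.array(R0,float)
    for w in wps:
        q=np.array(w[0],float);a=w[1];v=w[2] if len(w)>2 else vmax
        dr=R.from_matrix(M.T@Rd(a)).magnitude()*180/np.pi
        n=int(max(np.ceil(np.linalg.norm(q-p)/v-1e-6),np.ceil(dr/wmax-1e-6),1))
        print("-> ",q.round(4),a,"rows",n)
        for i in range(n):
            k=n-i
            sl=M.T@((q-p)/k)*100; rv=R.from_matrix(M.T@Rd(a)).as_rotvec(degrees=True)/k
            sl=np.round(sl,2);rv=np.round(rv,1)
            print("  ",sl.tolist(),rv.tolist())
            p=p+M@sl/100;M=M@R.from_rotvec(rv,degrees=True).as_matrix()
    print("end",p.round(4))
    return p,M
E
python3 - <<'E'
from h import *
from scipy.optimize import least_squares
# tray fit: points with z .018-.026 (cup tops) near the knob row
for n in ["top","scene"]:
    z=np.load(f"{n}0.npz");W=cloud(n,z["d"])
    P=W.reshape(-1,3);P=P[~np.isnan(P[:,0])]
    c=np.array([.535,-.139])
    P=P[(P[:,2]>.016)&(P[:,2]<.027)]
    a0=np.radians(10.6)
    for it in range(3):
        ux=np.array([np.cos(a0),np.sin(a0)]);uy=np.array([-np.sin(a0),np.cos(a0)])
        L=np.stack([(P[:,:2]-c)@ux,(P[:,:2]-c)@uy],-1)
        Q=P[(abs(L[:,0])<.034)&(abs(L[:,1])<.128)]
        r=cv2.minAreaRect((Q[:,:2]*1000).astype(np.float32));
        c=np.array(r[0])/1000
        b=cv2.boxPoints(r);e=[b[1]-b[0],b[2]-b[1]];e=max(e,key=np.linalg.norm);e=e*np.sign(e[1]);a0=np.arctan2(-e[0],e[1])
        print(n,len(Q),r,np.degrees(a0))
s=get_state()
M=R.from_rotvec(s["tool_rot"]).as_matrix();print(cur(s),s["time"])
plan(s["position"],M,[((0.30,0.42,.25),55),((.46,.15,.25),30),((.53,-.16,.25),10.)])
E
```

```text
top 1040 ((537.1327514648438, -139.60716247558594), (59.45466613769531, 232.75857543945312), 10.310295104980469) 10.310305
top 1040 ((537.1327514648438, -139.60716247558594), (59.45466613769531, 232.75857543945312), 10.310295104980469) 10.310305
top 1040 ((537.1327514648438, -139.60716247558594), (59.45466613769531, 232.75857543945312), 10.310295104980469) 10.310305
scene 1205 ((538.5487060546875, -136.78492736816406), (55.06167221069336, 228.98211669921875), 10.368590354919434) 10.368591
scene 1205 ((538.5487060546875, -136.78492736816406), (55.06167221069336, 228.98211669921875), 10.368590354919434) 10.368591
scene 1205 ((538.5487060546875, -136.78492736816406), (55.06167221069336, 228.98211669921875), 10.368590354919434) 10.368591
75.17763870222853 0.7
->  [0.3  0.42 0.25] 55 rows 6
   [-3.04, -2.79, -0.46] [0.0, 0.0, 3.4]
   [-3.2, -2.6, -0.46] [0.0, 0.0, 3.4]
   [-3.35, -2.41, -0.46] [0.0, 0.0, 3.3]
   [-3.48, -2.21, -0.45] [0.0, 0.0, 3.4]
   [-3.61, -2.0, -0.46] [0.0, 0.0, 3.3]
   [-3.72, -1.79, -0.45] [0.0, 0.0, 3.4]
->  [0.46 0.15 0.25] 30 rows 7
   [-4.09, -1.85, -0.0] [0.0, 0.0, 3.6]
   [-4.19, -1.59, -0.0] [0.0, 0.0, 3.6]
   [-4.28, -1.32, -0.0] [0.0, 0.0, 3.6]
   [-4.36, -1.05, -0.0] [0.0, 0.0, 3.5]
   [-4.42, -0.78, -0.0] [0.0, -0.0, 3.6]
   [-4.45, -0.5, -0.0] [0.0, -0.0, 3.5]
   [-4.48, -0.22, -0.0] [0.0, -0.0, 3.6]
->  [ 0.53 -0.16  0.25] 10.0 rows 8
   [-3.79, -1.18, -0.0] [0.0, -0.0, 2.5]
   [-3.84, -1.01, -0.0] [0.0, -0.0, 2.5]
   [-3.88, -0.84, -0.0] [0.0, -0.0, 2.5]
   [-3.92, -0.67, -0.0] [0.0, -0.0, 2.5]
   [-3.94, -0.5, -0.0] [0.0, -0.0, 2.5]
   [-3.96, -0.33, -0.0] [0.0, -0.0, 2.5]
   [-3.97, -0.16, -0.0] [0.0, -0.0, 2.5]
   [-3.97, 0.01, -0.0] [0.0, -0.0, 2.5]
end [ 0.5299 -0.16    0.25  ]
```

Emit:
move_arm(jaw=[0, 0, 0, 0, 0], slide=[[-3.0, -2.8, -0.5], [-3.2, -2.6, -0.5], [-3.3, -2.4, -0.5], [-3.5, -2.2, -0.5], [-3.6, -2.0, -0.5]], dr=[[0, 0, 3.4], [0, 0, 3.4], [0, 0, 3.4], [0, 0, 3.4], [0, 0, 3.4]])

```text
time: 1.2
position: [0.2776, 0.4535, 0.248]
tool_rot: [0.865, 3.02, 0.001]
ft_force: [0.8, 0.3, -0.3]
grip_width: 1.002
```

Emit:
move_arm(jaw=[0, 0, 0, 0, 0], slide=[[-3.7, -1.8, -0.5], [-4.1, -1.9, 0], [-4.2, -1.6, 0], [-4.3, -1.3, 0], [-4.4, -1.0, 0]], dr=[[0, 0, 3.4], [0, 0, 3.6], [0, 0, 3.6], [0, 0, 3.6], [0, 0, 3.6]])

```text
time: 1.7
position: [0.391, 0.2633, 0.2529]
tool_rot: [1.322, 2.85, 0.002]
ft_force: [0.9, 0.7, 0.0]
grip_width: 0.999
```

Emit:
move_arm(jaw=[0, 0, 0, 0, 0], slide=[[-4.4, -0.8, 0], [-4.4, -0.5, 0], [-4.5, -0.2, 0], [-3.8, -1.2, 0], [-3.8, -1.0, 0]], dr=[[0, 0, 3.6], [0, 0, 3.6], [0, 0, 3.6], [0, 0, 2.5], [0, 0, 2.5]])

```text
time: 2.2
position: [0.4752, 0.07, 0.2528]
tool_rot: [1.701, 2.641, 0.001]
ft_force: [1.1, 0.6, 0.0]
grip_width: 1.001
```

Emit:
move_arm(jaw=[67, 67, 67, 67, 67], slide=[[-3.9, -0.8, 0], [-3.9, -0.7, 0], [-3.9, -0.5, 0], [-4.0, -0.3, 0], [-4.0, -0.2, 0]], dr=[[0, 0, 2.5], [0, 0, 2.5], [0, 0, 2.5], [0, 0, 2.5], [0, 0, 2.5]])

```text
time: 2.7
position: [0.5175, -0.1239, 0.253]
tool_rot: [1.977, 2.441, 0.002]
ft_force: [0.7, 0.0, -0.2]
grip_width: 0.75
```

```bash
cat > look.py <<'E'
from h import *
import sys
n=sys.argv[1]
s=get_state();im,d=get_image("wrist")
np.savez(f"w_{n}.npz",im=im,d=d,**{k:np.array(v) for k,v in s.items()})
cv2.imwrite(f"pics/w_{n}.png",cv2.resize(im[:,:,::-1],(768,576)))
print(s["time"],s["position"].round(4),cur(s).round(2),s["ft_force"].round(2),s["grip_width"])
E
python3 look.py 1
python3 - <<'E'
from h import *
s=get_state();s0=np.load("w_1.npz")
for q in ["ball_center","olive_center","mushroom_center","pear_center","cup_ball","cup_mushroom"]:
    r=regions_of("wrist",q)
    for x in r[:2]:
        u=x["mask"]; yy,xx=np.nonzero(u)
        c,rr=cv2.minEnclosingCircle(np.stack([xx,yy],-1).astype(np.float32))
        print(q,round(x["score"],2),x["xy"],np.round(c,1),round(rr,1),u.sum())
    if r: np.save(f"mw_{q}.npy",r[0]["mask"])
E
```

```text
2.7 [ 0.5175 -0.1239  0.253 ] 11.99 [ 0.75  0.02 -0.24] 0.7501391167247803
ball_center 0.94 [265.1, 234.1] [267.5 236.5] 13.7 383
ball_center 0.43 [268.2, 199.4] [268.7 198. ] 12.9 519
olive_center 0.97 [268.4, 154.8] [270.5 155.5] 12.7 475
mushroom_center 0.88 [376.3, 136.3] [377. 135.] 15.5 688
mushroom_center 0.79 [348.2, 60.1] [348.3  58.6] 15.8 745
pear_center 0.92 [268.7, 197.7] [268.8 197.8] 13.7 570
pear_center 0.28 [268.2, 146.3] [270.1 153. ] 27.6 1087
cup_ball 0.95 [267.0, 219.5] [266.5 227. ] 22.1 752
cup_mushroom 0.93 [260.5, 95.2] [272.  110.5] 26.6 423
```

View pics/w_1.png

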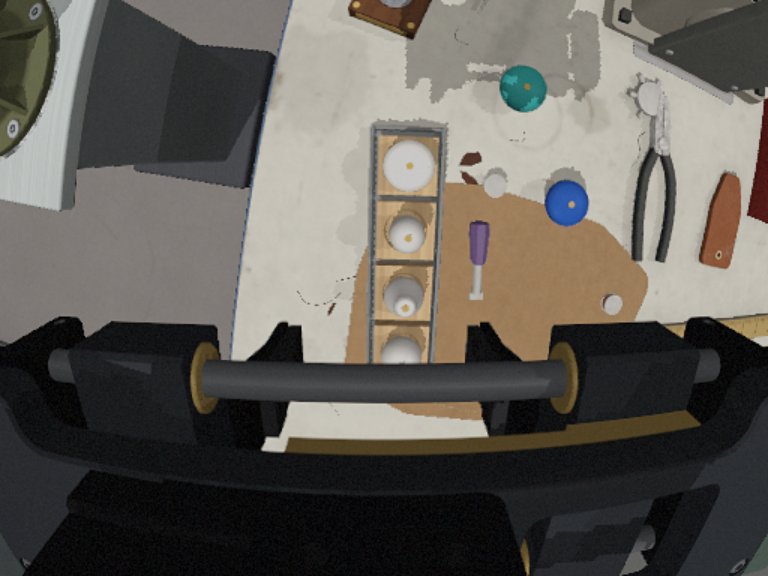

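The wrist view shows mushroom (409,165), olive (407,235), pear (404,297) and ball (401,350) in the tray (768-px scale). The screwdriver is at (480,255). Next I'll fit the tray from the wrist data and compare it with the other cameras.

```bash
cat >> h.py <<'E'
def wcloud(s,d):
    v,u=np.mgrid[:384,:512];o,r=wrist_ray(s,np.stack([u.ravel(),v.ravel()],-1).astype(float))
    T=wrist_T(s);f=-T[:3,2];c=r@f
    W=(o+r*(d.ravel()/c)[:,None]).reshape(384,512,3);W[d==0]=np.nan;return W
E
python3 - <<'E'
from h import *
z=np.load("w_1.npz");s={k:z[k] for k in ["position","tool_rot"]}
W=wcloud(s,z["d"])
print("table",np.nanmedian(W[60:90,200:235,2]))
P=W.reshape(-1,3);P=P[~np.isnan(P[:,0])]
c=np.array([.537,-.139]);a0=np.radians(10.3)
Q=P[(P[:,2]>.004)&(P[:,2]<.08)]
ux=np.array([np.cos(a0),np.sin(a0)]);uy=np.array([-np.sin(a0),np.cos(a0)])
L=np.stack([(Q[:,:2]-c)@ux,(Q[:,:2]-c)@uy],-1)
k=(abs(L[:,0])<.045)&(abs(L[:,1])<.15);Q=Q[k];L=L[k]
C=Q[(Q[:,2]>.019)&(Q[:,2]<.026)];print("cuptop z",np.median(C[:,2]))
# edges: for cup top pts, x-extent per y bin
l=L[(Q[:,2]>.019)&(Q[:,2]<.026)]
for y in np.arange(-.05,.12,.01):
    b=l[abs(l[:,1]-y)<.005,0]
    if len(b)>10: print(round(y,3),np.percentile(b,[2,98]).round(4),b.mean().round(4) )
print("y max",np.percentile(l[:,1],99.5),"tray ymax",L[(Q[:,2]>.008)][:,1].max())
# knob mask centres: top points
for q,h in [("mushroom_center",.048),("olive_center",.063),("pear_center",.0655),("ball_center",.053)]:
    for cam in ["wrist","top","scene"]:
        if cam=="wrist":
            if q=="mushroom_center": continue
            m=np.load(f"mw_{q}.npy");X=W
        else: m=np.load(f"m_{cam}_{q}_0.npy");X=cloud(cam,np.load(f"{cam}0.npz")["d"])
        p=X[m];p=p[~np.isnan(p[:,0])]
        t=p[p[:,2]>np.percentile(p[:,2],97)-.003]
        print(q,cam,t.mean(0).round(4))
# mushroom wrist: pixel region around (272,110)
p=W[92:128,254:292].reshape(-1,3);p=p[p[:,2]>.042];print("mush wrist",p.mean(0).round(4),len(p))
E
```

```text
table 0.001642038560462411
cuptop z 0.02338254585685634
-0.05 [-0.0229  0.0276] 0.0029
-0.04 [-0.0232  0.0273] 0.0006
-0.03 [-0.0234  0.0273] -0.0001
-0.02 [-0.0237  0.0276] 0.0018
-0.01 [-0.0238  0.0268] 0.0014
0.0 [-0.024   0.0265] 0.0013
0.01 [-0.023   0.0271] 0.0013
0.02 [-0.0233  0.0271] -0.0004
0.03 [-0.0235  0.0276] 0.0014
0.04 [-0.0238  0.027 ] 0.0006
0.05 [-0.024   0.0277] 0.0021
0.06 [-0.0242  0.0269] 0.002
0.07 [-0.0233  0.0271] 0.0016
0.08 [-0.0236  0.0266] -0.0032
0.09 [-0.0239  0.0275] -0.0038
0.1 [-0.0241  0.0272] -0.0022
0.11 [-0.0243  0.027 ] 0.0007
y max 0.115641597767603 tray ymax 0.1263619402421933
mushroom_center top [ 0.523  -0.0488  0.0474]
mushroom_center scene [ 0.5214 -0.0535  0.0465]
olive_center wrist [ 0.5327 -0.1064  0.0634]
olive_center top [ 0.5343 -0.1069  0.0633]
olive_center scene [ 0.5316 -0.1118  0.061 ]
pear_center wrist [ 0.5427 -0.1634  0.0664]
pear_center top [ 0.5454 -0.1642  0.0643]
pear_center scene [ 0.5426 -0.1675  0.0641]
ball_center wrist [ 0.5525 -0.2145  0.0526]
ball_center top [ 0.5551 -0.22    0.0525]
ball_center scene [ 0.5531 -0.2246  0.0512]
mush wrist [ 0.5221 -0.0496  0.0471] 924
```

```bash
cat > tgt.py <<'E'
from h import *
import sys
def cup(i,c=(.5382,-.1355),a=10.5):  # i: 0 mushroom,1 olive,2 pear,3 ball
    y=[.087,.029,-.029,-.087][i];t=np.radians(a);return np.array(c)+y*np.array([-np.sin(t),np.cos(t)])
E
python3 - <<'E'
from tgt import *
for i in range(4): print(cup(i).round(4))
s=get_state();M=R.from_rotvec(s["tool_rot"]).as_matrix()
plan(s["position"],M,[((*cup(0),.12),10.5),((*cup(0),.10),10.5,.03)])
E
```

```text
[ 0.5223 -0.05  ]
[ 0.5329 -0.107 ]
[ 0.5435 -0.164 ]
[ 0.5541 -0.221 ]
->  [ 0.5223 -0.05    0.12  ] 10.5 rows 4
   [1.7, 0.5, 3.31] [0.0, -0.0, 0.4]
   [1.7, 0.49, 3.31] [0.0, -0.0, 0.4]
   [1.7, 0.47, 3.32] [0.0, -0.0, 0.5]
   [1.71, 0.46, 3.31] [0.0, -0.1, 0.4]
->  [ 0.5223 -0.05    0.1   ] 10.5 rows 1
   [0.0, -0.0, 2.0] [0.0, 0.0, 0.0]
end [ 0.5224 -0.05    0.1   ]
```

Emit:
move_arm(jaw=[67, 67, 67, 67, 67], slide=[[1.7, 0.5, 3.3], [1.7, 0.5, 3.3], [1.7, 0.5, 3.3], [1.7, 0.5, 3.3], [0, 0, 2.0]], dr=[[0, 0, 0.4], [0, 0, 0.4], [0, 0, 0.4], [0, 0, 0.3], [0, 0, 0]])

```text
time: 3.55
position: [0.522, -0.0466, 0.0979]
tool_rot: [-1.996, -2.421, 0.001]
ft_force: [-0.1, 1.4, -0.7]
grip_width: 0.733
```

```bash
python3 look.py 2; python3 look.py 2b
```

```text
3.55 [ 0.522  -0.0466  0.0979] 10.98 [-0.13  1.35 -0.68] 0.7329567802965327
3.6 [ 0.5201 -0.0481  0.0956] 10.92 [-0.71  0.   -1.41] 0.7390124290202885
```

View pics/w_2b.png

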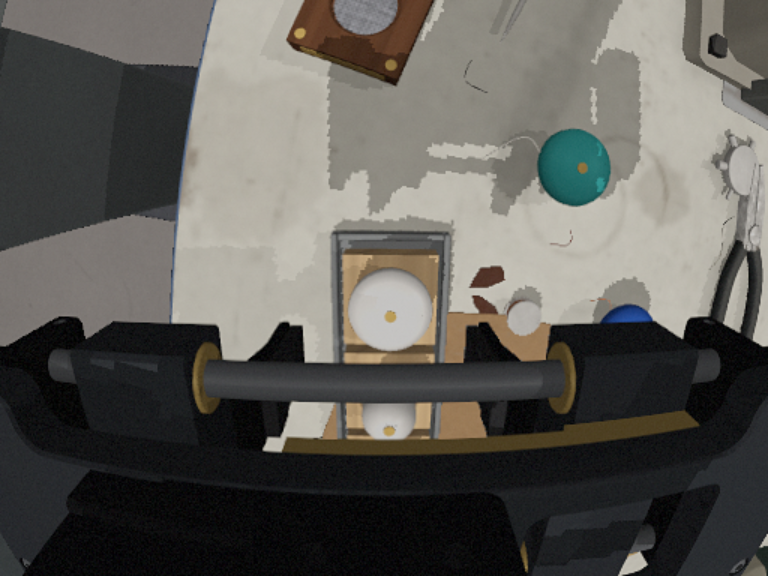

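Run:
```python
from h import *
for i in range(6):
    s=get_state();print(s["time"],s["position"].round(4),cur(s).round(2))
z=np.load("w_2b.npz");s={k:z[k] for k in ["position","tool_rot"]}
W=wcloud(s,z["d"]);im=z["im"].astype(int)
g=(im.min(-1)>140)
sub=np.zeros_like(g);sub[175:236,228:292]=1
n,lab,st,ce=cv2.connectedComponentsWithStats((g&sub).astype(np.uint8))
i=1+np.argmax(st[1:,4]);print(st[i],ce[i])
m=lab==i
p=W[m];p=p[p[:,2]>.03];print("z pct",np.percentile(p[:,2],[5,50,95]))
c,r=cv2.minEnclosingCircle((p[:,:2]*1000).astype(np.float32));print("xy circ",c,r)
(cu,cv),rr=cv2.minEnclosingCircle(np.argwhere(m)[:,::-1].astype(np.float32));print(cu,cv,rr)
o,rd=wrist_ray(s,[[cu,cv]]);print(on_plane(o,rd,.040))
hi=p[p[:,2]>.044];c,r=cv2.minEnclosingCircle((hi[:,:2]*1000).astype(np.float32));print("hi",c,r)
```

```text
3.65 [ 0.5207 -0.0494  0.0977] 10.8
3.65 [ 0.5207 -0.0494  0.0977] 10.8
3.65 [ 0.5207 -0.0494  0.0977] 10.8
3.65 [ 0.5207 -0.0494  0.0977] 10.8
3.65 [ 0.5207 -0.0494  0.0977] 10.8
3.65 [ 0.5207 -0.0494  0.0977] 10.8
[ 232  181   56   53 2247] [259.63150868 206.99510458]
z pct [0.04372861 0.04747093 0.0495593 ]
xy circ (522.38134765625, -49.69065475463867) 21.504438400268555
259.5636291503906 207.0 27.726520538330078
[[ 0.52248533 -0.04995693  0.04      ]]
hi (522.5716552734375, -49.41805648803711) 21.202739715576172
```

Emit:
move_arm(jaw=[67, 67, 67, 67, 67], slide=[[0, 0.1, 2.0], [0, 0.1, 2.0], [0, 0, 1.5], [0, 0, 0.5], [0, 0, 0]], dr=[[0, 0, 0], [0, 0, 0], [0, 0, 0], [0, 0, 0], [0, 0, 0]])

```text
time: 4.15
position: [0.5252, -0.0513, 0.0406]
tool_rot: [-2.007, -2.417, 0.0]
ft_force: [0.2, 0.3, 0.6]
grip_width: 0.739
```

```bash
python3 look.py 3;python3 look.py 3
```

```text
4.15 [ 0.5252 -0.0513  0.0406] 10.58 [0.19 0.25 0.56] 0.7391479595661643
4.2 [ 0.5256 -0.0514  0.0412] 10.57 [0.45 0.19 0.31] 0.7357618982905907
```

View pics/w_3.png

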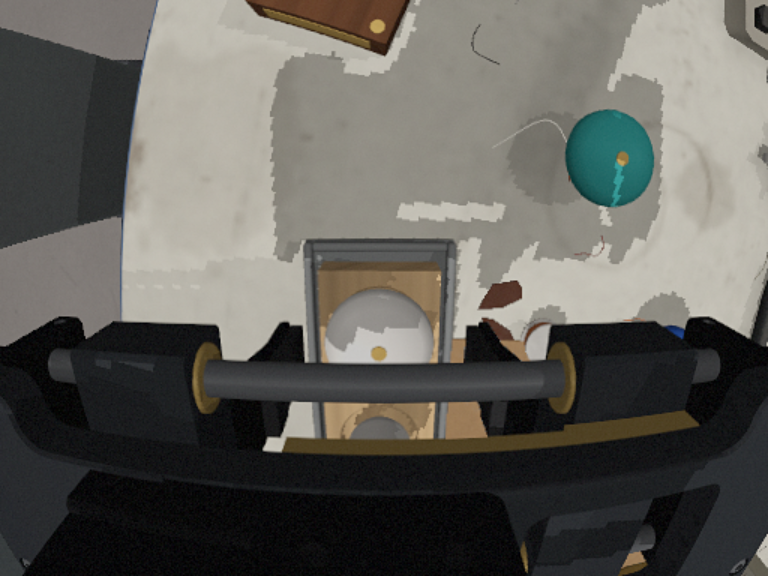

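Emit:
move_arm(jaw=[67, 67, 67, 67], slide=[[0.1, -0.2, 0.7], [0, 0, 0.7], [0, 0, 0], [0, 0, 0]], dr=[[0, 0, 0], [0, 0, 0], [0, 0, 0], [0, 0, 0]])

```text
time: 4.65
position: [0.5229, -0.0508, 0.0263]
tool_rot: [-2.007, -2.416, 0.001]
ft_force: [0.4, 1.1, -0.3]
grip_width: 0.741
```

```bash
python3 look.py 4;python3 look.py 4
```

```text
4.65 [ 0.5229 -0.0508  0.0263] 10.57 [ 0.43  1.13 -0.25] 0.7410817002296576
4.7 [ 0.5231 -0.0508  0.0265] 10.57 [-0.71  0.14  0.71] 0.7362348875049419
```

View pics/w_4.png

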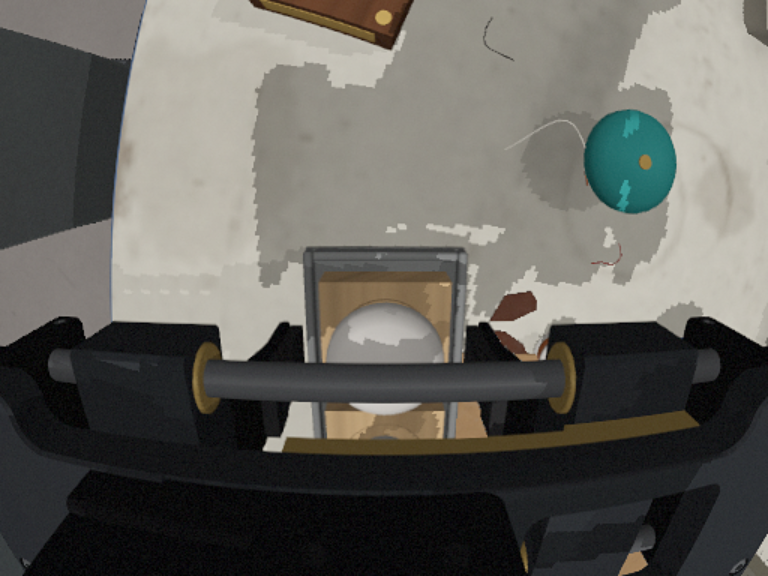

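Emit:
move_arm(jaw=[100, 115, 125, 150, 150], slide=[[0.1, 0, 0], [0, 0, 0], [0, 0, 0], [0, 0, 0], [0, 0, 0]], dr=[[0, 0, 0], [0, 0, 0], [0, 0, 0], [0, 0, 0], [0, 0, 0]], force=6)

```text
time: 5.25
position: [0.523, -0.0498, 0.0266]
tool_rot: [2.007, 2.417, 0.0]
ft_force: [-0.7, 0.2, 0.5]
grip_width: 0.502
```

Emit:
move_arm(jaw=[150, 150], slide=[[0, 0, 0], [0, 0, 0]], dr=[[0, 0, 0], [0, 0, 0]])

```text
time: 5.45
position: [0.523, -0.0498, 0.0266]
tool_rot: [2.007, 2.417, 0.0]
ft_force: [-0.6, 0.7, 1.3]
grip_width: 0.502
```

Emit:
move_arm(jaw=[150, 150, 150, 150, 150], slide=[[0, 0, -0.5], [0, 0, -1.5], [0, 0, -2.5], [0, 0, -3.0], [0, 0, -2.5]], dr=[[0, 0, 0], [0, 0, 0], [0, 0, 0], [0, 0, 0], [0, 0, 0]])

```text
time: 5.95
position: [0.5234, -0.0502, 0.1292]
tool_rot: [2.007, 2.415, 0.002]
ft_force: [0.2, -0.3, -0.7]
grip_width: 0.502
```

```bash
python3 look.py 5
python3 - <<'E'
from tgt import *
s=get_state();M=R.from_rotvec(s["tool_rot"]).as_matrix();print(s["position"])
plan(s["position"],M,[((.478,.10,.125),-11.3,.03)])
E
```

```text
5.95 [ 0.5234 -0.0502  0.1292] 10.54 [ 0.22 -0.31 -0.67] 0.5019762669804354
[ 0.52597944 -0.05037691  0.1331009 ]
->  [0.478 0.1   0.125] -11.3 rows 6
   [2.61, -0.33, 0.13] [0.1, -0.0, 3.6]
   [2.58, -0.49, 0.13] [0.1, -0.0, 3.6]
   [2.55, -0.65, 0.13] [0.1, -0.0, 3.7]
   [2.5, -0.82, 0.14] [0.1, -0.0, 3.6]
   [2.45, -0.97, 0.14] [0.0, -0.0, 3.7]
   [2.37, -1.13, 0.14] [0.1, -0.1, 3.6]
end [0.478 0.1   0.125]
```

View pics/w_5.png

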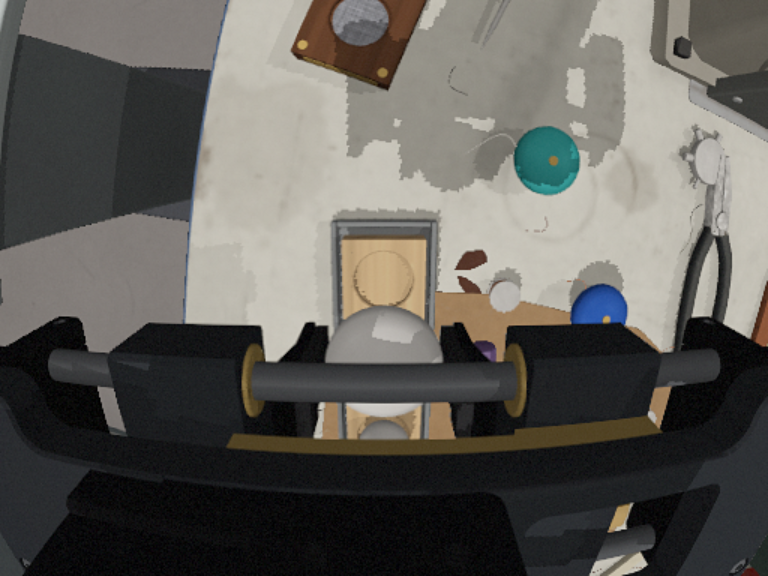

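Emit:
move_arm(jaw=[150, 150, 150, 150, 150], slide=[[2.2, -0.3, 0], [2.6, -0.5, 0], [2.6, -0.6, 0], [2.5, -0.8, 0], [2.4, -0.9, 0]], dr=[[0, 0, 3.6], [0, 0, 3.6], [0, 0, 3.6], [0, 0, 3.6], [0, 0, 3.6]])

```text
time: 6.5
position: [0.4849, 0.0725, 0.1276]
tool_rot: [2.363, 2.069, 0.002]
ft_force: [0.7, 0.3, -0.0]
grip_width: 0.505
```

Emit:
move_arm(jaw=[150, 150, 150], slide=[[1.6, -0.7, 0], [0.6, -0.3, 0], [0, 0, 0]], dr=[[0, 0, 3.0], [0, 0, 0.8], [0, 0, 0]])

```text
time: 6.8
position: [0.4784, 0.0954, 0.1272]
tool_rot: [2.426, 1.996, 0.001]
ft_force: [1.3, -0.5, -0.5]
grip_width: 0.505
```

```bash
python3 look.py 6; python3 look.py 6;python3 -c "
from h import *
s=get_state();print(s['position'],cur(s))"
```

```text
6.8 [0.4784 0.0954 0.1272] -11.1 [ 1.25 -0.54 -0.48] 0.5045208078832706
6.85 [0.4786 0.0943 0.1271] -11.17 [ 0.4   0.01 -0.43] 0.4989568384999729
[0.47872809 0.09374711 0.12696129] -11.247191899104715
```

View pics/w_6.png

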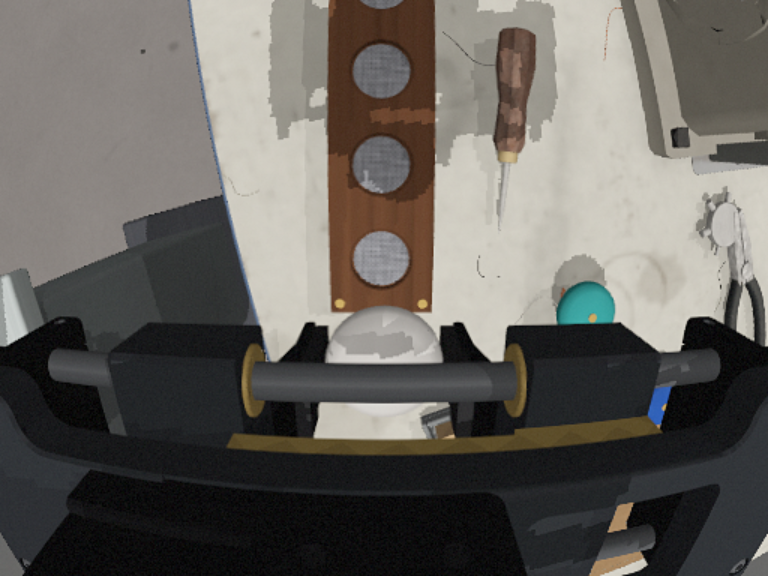

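Run:
```python
from h import *
z=np.load("w_6.npz");s={k:z[k] for k in ["position","tool_rot"]}
im=z["im"];W=wcloud(s,z["d"])
hsv=cv2.cvtColor(im,cv2.COLOR_RGB2HSV)
m=((hsv[...,1]<60)&(hsv[...,2]>60)).astype(np.uint8)
sub=np.zeros_like(m);sub[0:205,222:287]=1;m&=sub
m=cv2.morphologyEx(m,cv2.MORPH_CLOSE,np.ones((5,5),np.uint8));m=cv2.morphologyEx(m,cv2.MORPH_OPEN,np.ones((5,5),np.uint8))
cs,_=cv2.findContours(m,cv2.RETR_EXTERNAL,cv2.CHAIN_APPROX_NONE)
out=[]
for c in cs:
    if len(c)<40: continue
    (u,v),ax,an=cv2.fitEllipse(c)
    if not(10<ax[0]<50): continue
    o,rd=wrist_ray(s,[[u,v]])
    pp=on_plane(o,rd,.020)[0]
    q=np.zeros_like(m);cv2.drawContours(q,[c],-1,1,-1);P=W[q>0]
    print(np.round([u,v],1),np.round(ax,1),"world",pp.round(4),"z floor",np.nanmedian(P[:,2]).round(4),"depth mean",np.nanmean(P,0).round(4))
    # radius on plane
    o,rd=wrist_ray(s,c[:,0,:].astype(float));b=on_plane(o,rd,.020);e=cv2.minEnclosingCircle((b[:,:2]*1000).astype(np.float32));print("   circ",e)
    out.append(pp[:2])
# rack top and edges
T=W[0:150,220:290].reshape(-1,3);T=T[(T[:,2]>.019)&(T[:,2]<.028)];print("top z",np.median(T[:,2]))
# known-depth rays: rack edge via colour
b=((hsv[...,0]<15)|(hsv[...,0]>170))&(hsv[...,1]>110)&(hsv[...,2]>40)
for v in [30,80,135,185]:
    u=np.nonzero(b[v,200:300])[0]+200
    o,rd=wrist_ray(s,[[u.min(),v],[u.max(),v]]);e=on_plane(o,rd,.022);print(v,u.min(),u.max(),e[:,:2].round(4).tolist(),"mid",e.mean(0).round(4))
print(proj("top",np.array([[.4794,.1069,.022],[.4908,.1638,.022],[.5022,.2207,.022],[.5136,.2776,.022]])))
# empty cup
z=np.load("w_5.npz");s={k:z[k] for k in ["position","tool_rot"]};o,rd=wrist_ray(s,[[384/1.5,279/1.5]]);print("cup",on_plane(o,rd,.021), s["position"])
```

```text
[253.7 171.7] [35.3 36.1] world [0.4785 0.109  0.02  ] z floor 0.0198 depth mean [0.4785 0.1089 0.0198]
   circ ((478.3636779785156, 108.65924835205078), 17.40053939819336)
[253.7 109.3] [37.2 37.4] world [0.4898 0.1656 0.02  ] z floor 0.0198 depth mean [0.4898 0.1657 0.0197]
   circ ((489.92718505859375, 165.64210510253906), 17.363250732421875)
[253.8  47.1] [35.3 37.4] world [0.5011 0.2221 0.02  ] z floor 0.0198 depth mean [0.5011 0.2222 0.0198]
   circ ((501.2475280761719, 222.3706512451172), 17.387327194213867)
top z 0.023256249574986565
30 219 289 [[0.4737, 0.2445], [0.5354, 0.2321]] mid [0.5046 0.2383 0.022 ]
80 219 289 [[0.4647, 0.1982], [0.526, 0.186]] mid [0.4954 0.1921 0.022 ]
135 219 288 [[0.4545, 0.1492], [0.5158, 0.1369]] mid [0.4851 0.143  0.022 ]
185 221 287 [[0.4461, 0.103], [0.5068, 0.091]] mid [0.4764 0.097  0.022 ]
[[206.85801356 228.1468135 ]
 [183.43928394 223.13760727]
 [160.09539319 218.14440889]
 [136.82598312 213.16714173]]
cup [[ 0.52263515 -0.04993032  0.021     ]] [ 0.52336722 -0.05017958  0.1291658 ]
```

Emit:
move_arm(jaw=[150, 150, 150, 150, 150], slide=[[0.8, -0.2, 1.0], [0.6, -0.1, 2.5], [0, 0, 2.5], [0, 0, 2.0], [0, 0, 1.0]], dr=[[0, 0, 0], [0, 0, 0], [0, 0, 0], [0, 0, 0], [0, 0, 0]])

```text
time: 7.4
position: [0.4766, 0.1083, 0.0342]
tool_rot: [-2.428, -1.992, 0.006]
ft_force: [-0.6, -0.3, -1.0]
grip_width: 0.508
```

Emit:
move_arm(jaw=[150, 150], slide=[[0, 0, 0], [0, 0, 0]], dr=[[0, 0, 0], [0, 0, 0]])

```text
time: 7.6
position: [0.4786, 0.109, 0.0369]
tool_rot: [2.428, 1.993, 0.001]
ft_force: [-0.7, -0.4, -0.7]
grip_width: 0.502
```

```bash
python3 look.py 7; python3 look.py 7
```

```text
7.6 [0.4786 0.109  0.0369] -11.26 [-0.72 -0.36 -0.71] 0.5018217776457014
7.65 [0.4789 0.1092 0.0374] -11.25 [-0.58 -0.43 -0.5 ] 0.5022700256493854
```

View pics/w_7.png

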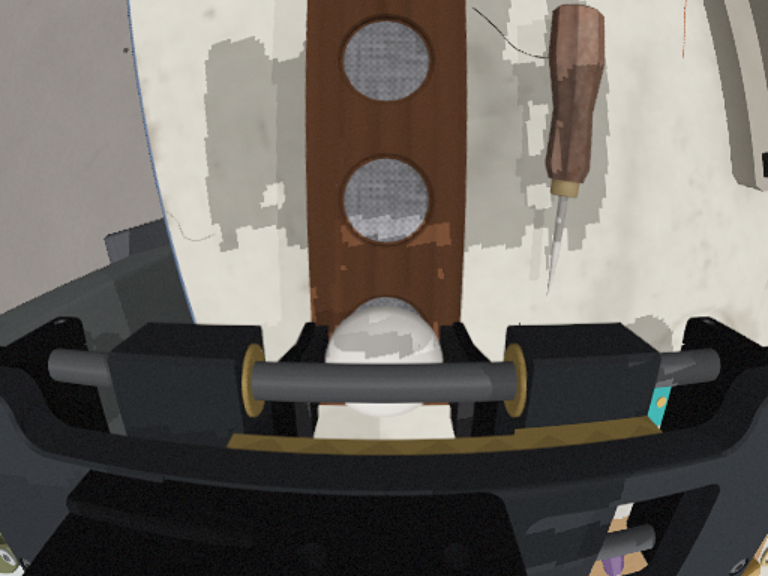

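Run:
```python
from h import *
z=np.load("w_7.npz");s={k:z[k] for k in ["position","tool_rot"]}
hsv=cv2.cvtColor(z["im"],cv2.COLOR_RGB2HSV)
m=((hsv[...,1]<60)&(hsv[...,2]>60)).astype(np.uint8)
sub=np.zeros_like(m);sub[0:170,222:292]=1;m&=sub
m=cv2.morphologyEx(m,cv2.MORPH_OPEN,np.ones((5,5),np.uint8))
for c in cv2.findContours(m,cv2.RETR_EXTERNAL,cv2.CHAIN_APPROX_NONE)[0]:
    if len(c)<60: continue
    (u,v),ax,an=cv2.fitEllipse(c);o,rd=wrist_ray(s,[[u,v]]);print(u,v,ax,on_plane(o,rd,.020))
```

```text
256.9236145019531 133.15753173828125 (54.626220703125, 55.867897033691406) [[0.48993601 0.16573526 0.02      ]]
257.0992126464844 40.30180358886719 (52.312538146972656, 56.19464111328125) [[0.50128365 0.22198237 0.02      ]]
```

Emit:
move_arm(jaw=[150, 150, 150, 150, 150], slide=[[0, 0, 0.4], [0, 0, 0.4], [0, 0, 0.1], [0, 0, 0], [0, 0, 0]], dr=[[0, 0, 0], [0, 0, 0], [0, 0, 0], [0, 0, 0], [0, 0, 0]])

```text
time: 8.2
position: [0.4781, 0.1092, 0.0276]
tool_rot: [2.428, 1.993, 0.0]
ft_force: [0.4, 0.0, -1.0]
grip_width: 0.503
```

Emit:
move_arm(jaw=[150, 150, 150], slide=[[0, 0, 0.05], [0, 0, 0.03], [0, 0, 0]], dr=[[0, 0, 0], [0, 0, 0], [0, 0, 0]])

```text
time: 8.5
position: [0.4781, 0.1092, 0.0268]
tool_rot: [-2.428, -1.994, -0.0]
ft_force: [0.1, 0.3, -1.4]
grip_width: 0.499
```

```bash
python3 look.py 8
```

```text
8.5 [0.4781 0.1092 0.0268] -11.23 [ 0.08  0.32 -1.38] 0.4991628279415026
```

View pics/w_8.png

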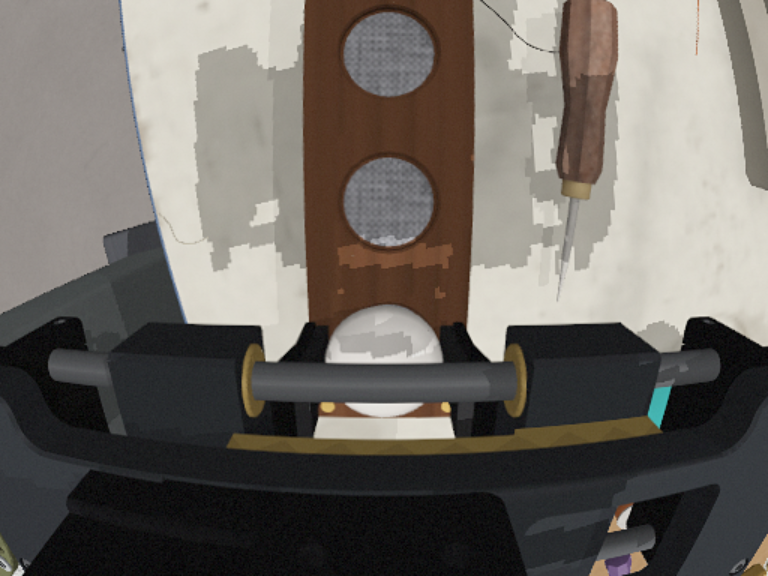

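Emit:
move_arm(jaw=[150, 126, 122, 114, 90], slide=[[0, 0, 0.02], [0, 0, 0], [0, 0, 0], [0, 0, 0], [0, 0, 0]], dr=[[0, 0, 0], [0, 0, 0], [0, 0, 0], [0, 0, 0], [0, 0, 0]])

```text
time: 9.05
position: [0.4781, 0.1092, 0.0266]
tool_rot: [2.428, 1.993, 0.0]
ft_force: [-0.8, 0.2, 0.6]
grip_width: 0.579
```

Emit:
move_arm(jaw=[67, 67, 67, 67, 67], slide=[[0, 0, 0], [0, 0, -1.0], [0, 0, -2.5], [0, 0, -3.0], [0, 0, -2.5]], dr=[[0, 0, 0], [0, 0, 0], [0, 0, 0], [0, 0, 0], [0, 0, 0]])

```text
time: 9.55
position: [0.4785, 0.1091, 0.1187]
tool_rot: [2.428, 1.993, 0.002]
ft_force: [-0.3, -0.1, -0.5]
grip_width: 0.736
```

```bash
python3 look.py 9
python3 - <<'E'
from tgt import *
s=get_state();M=R.from_rotvec(s["tool_rot"]).as_matrix();print(s["position"],cur(s))
plan((.4783,.1092,.116),Rd(-11.25),[((*cup(1,c=(.5384,-.1355)),.112),10.5,.04)])
E
```

```text
9.55 [0.4785 0.1091 0.1187] -11.25 [-0.32 -0.11 -0.46] 0.73593674585808
[0.4811033  0.10981961 0.12256905] -11.268507914172364
->  [ 0.5331 -0.107   0.112 ] 10.5 rows 6
   [-3.36, 1.6, 0.07] [0.0, 0.0, -3.6]
   [-3.45, 1.38, 0.07] [0.0, 0.0, -3.6]
   [-3.53, 1.17, 0.06] [0.0, 0.0, -3.6]
   [-3.59, 0.94, 0.07] [0.0, 0.0, -3.7]
   [-3.65, 0.71, 0.06] [0.0, 0.0, -3.6]
   [-3.69, 0.48, 0.07] [0.0, 0.0, -3.7]
end [ 0.5331 -0.107   0.112 ]
```

View pics/w_9.png

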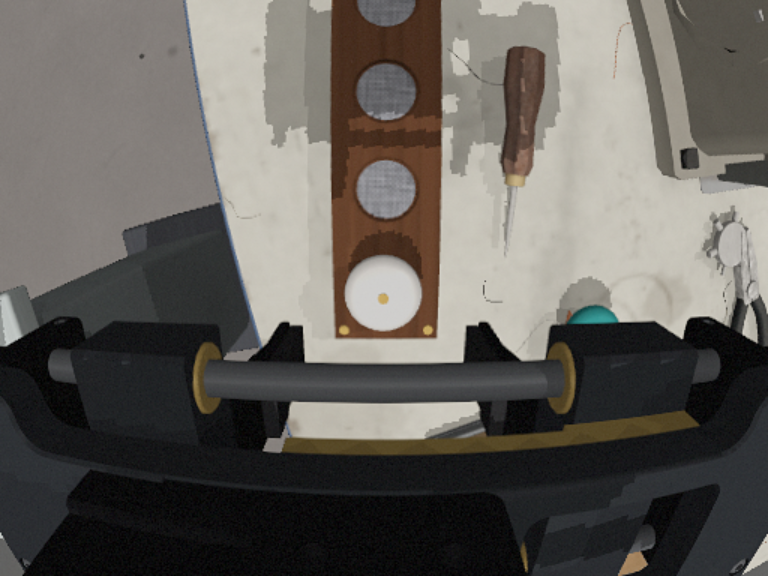

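The mushroom stands upright in the rightmost dimple at (383,293). Next is the olive.

Emit:
move_arm(jaw=[75, 75, 75, 75, 75], slide=[[-3.3, 1.6, 0], [-3.5, 1.4, 0], [-3.5, 1.2, 0.1], [-3.6, 0.9, 0.1], [-3.7, 0.7, 0.1]], dr=[[0, 0, -3.6], [0, 0, -3.6], [0, 0, -3.6], [0, 0, -3.6], [0, 0, -3.6]])

```text
time: 10.1
position: [0.5243, -0.0725, 0.1143]
tool_rot: [2.083, 2.351, 0.002]
ft_force: [0.6, 0.8, 0.2]
grip_width: 0.708
```

Emit:
move_arm(jaw=[75, 75, 75, 75], slide=[[-2.5, 0.3, 0], [-1.2, 0.2, 0], [0, 0, 0], [0, 0, 0]], dr=[[0, 0, -2.7], [0, 0, -1.0], [0, 0, 0], [0, 0, 0]])

```text
time: 10.5
position: [0.5337, -0.1067, 0.1137]
tool_rot: [-2.01, -2.414, -0.001]
ft_force: [0.5, 0.5, 0.1]
grip_width: 0.705
```

```bash
python3 look.py 10;python3 look.py 10; python3 -c "
from h import *
s=get_state();print(s['position'],cur(s))"
```

```text
10.5 [ 0.5337 -0.1067  0.1137] 10.44 [0.53 0.49 0.14] 0.7048084760999841
10.55 [ 0.5336 -0.106   0.1137] 10.51 [ 0.39 -0.84  0.65] 0.7064469768869147
[ 0.53366435 -0.10570739  0.11361133] 10.558549815416793
```

View pics/w_10.png

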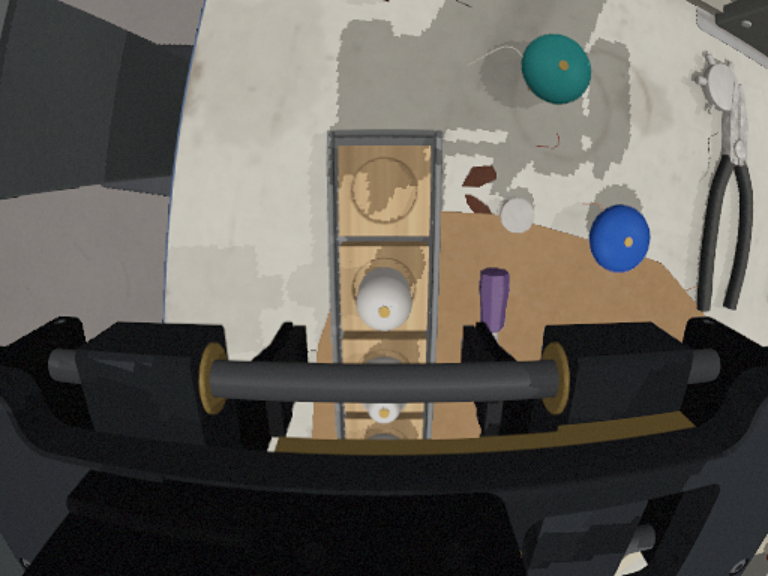

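Run:
```python
from tgt import *
z=np.load("w_10.npz");s={k:z[k] for k in ["position","tool_rot"]}
W=wcloud(s,z["d"]);im=z["im"]
hsv=cv2.cvtColor(im,cv2.COLOR_RGB2HSV)
m=(hsv[...,0]>120)&(hsv[...,0]<165)&(hsv[...,1]>60);m[:170]=0;m[225:]=0;m[:,:310]=0
P=W[m];P=P[~np.isnan(P[:,0])]
c=cup(1,c=(.5384,-.1355));t=np.radians(10.5);ux=np.array([np.cos(t),np.sin(t)]);uy=np.array([-np.sin(t),np.cos(t)])
for nm,i in [("olive",1),("pear",2)]:
    L=P[:,:2]-cup(i);print(nm,"x",np.percentile(L@ux,[1,99]).round(4),"y",np.percentile(L@uy,[1,99]).round(4),"z",np.percentile(P[:,2],[1,50,99]).round(4))
# also from w_1 for whole screwdriver
z=np.load("w_1.npz");s={k:z[k] for k in ["position","tool_rot"]};W=wcloud(s,z["d"])
P=W[145:202,305:332].reshape(-1,3);P=P[P[:,2]>.006]
for nm,i in [("olive",1),("pear",2),("ball",3)]:
    L=P[:,:2]-cup(i);print(nm,"x",np.percentile(L@ux,[1,99]).round(4),"y",np.percentile(L@uy,[1,99]).round(4),"z",np.percentile(P[:,2],[50,99]).round(4))
# olive top + empty cup dimple 1
z=np.load("w_10.npz");s={k:z[k] for k in ["position","tool_rot"]};W=wcloud(s,z["d"])
o,rd=wrist_ray(s,[[384/1.5,189.5/1.5]]);print("cup1",on_plane(o,rd,.021), cup(0))
p=W[178:222,235:277].reshape(-1,3);h=p[p[:,2]>.05];e=cv2.minEnclosingCircle((h[:,:2]*1000).astype(np.float32));print("olive",e,h.mean(0),h[:,2].max())
```

```text
olive x [0.0356 0.1502] y [-0.0278  0.0402] z [0.0109 0.0198 0.1993]
pear x [0.0356 0.1502] y [0.0302 0.0982] z [0.0109 0.0198 0.1993]
olive x [0.0599 0.078 ] y [-0.0659  0.0096] z [0.0169 0.0236]
pear x [0.0599 0.078 ] y [-0.0079  0.0676] z [0.0169 0.0236]
ball x [0.0599 0.078 ] y [0.0501 0.1256] z [0.0169 0.0236]
cup1 [[ 0.52281021 -0.04922956  0.021     ]] [ 0.52234551 -0.04995682]
olive ((532.8228149414062, -106.16265869140625), 14.88585090637207) [ 0.53248593 -0.10381926  0.0596877 ] 0.06625767477793831
```

Emit:
move_arm(jaw=[75, 75, 75, 75, 75], slide=[[0, 0, 2.5], [0, 0, 2.5], [0, 0, 2.0], [0, 0, 0.8], [0, 0, 0]], dr=[[0, 0, 0], [0, 0, 0], [0, 0, 0], [0, 0, 0], [0, 0, 0]])

```text
time: 11.1
position: [0.5329, -0.1061, 0.0347]
tool_rot: [-2.007, -2.415, 0.002]
ft_force: [-0.2, 0.8, 0.2]
grip_width: 0.706
```

Emit:
move_arm(jaw=[75, 75, 75, 75], slide=[[0, 0, 0.5], [0, 0, 0.3], [0, 0, 0], [0, 0, 0]], dr=[[0, 0, 0], [0, 0, 0], [0, 0, 0], [0, 0, 0]])

```text
time: 11.5
position: [0.534, -0.1072, 0.028]
tool_rot: [2.009, 2.414, 0.001]
ft_force: [-1.0, 0.3, 0.2]
grip_width: 0.709
```

```bash
python3 look.py 11;python3 look.py 11
```

```text
11.5 [ 0.534  -0.1072  0.028 ] 10.47 [-0.96  0.26  0.18] 0.7087292955286079
11.55 [ 0.534  -0.1073  0.028 ] 10.47 [ 0.38  0.26 -0.83] 0.7063394000803669
```

View pics/w_11.png

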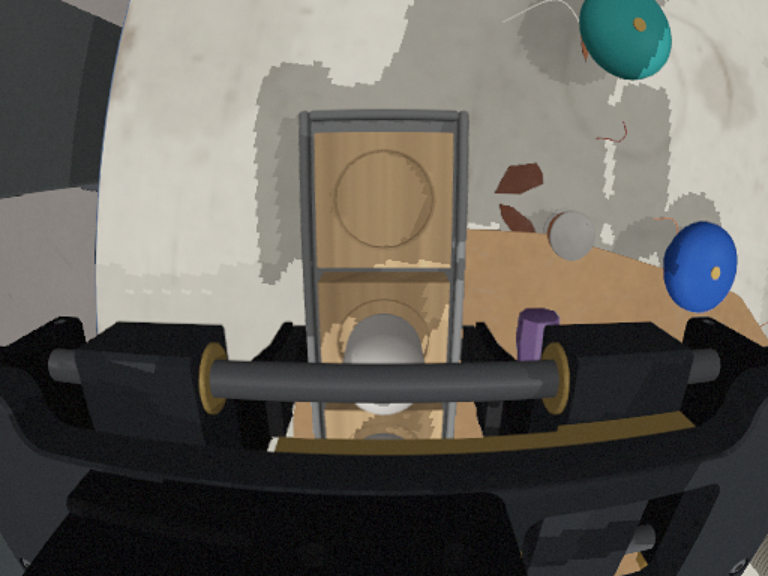

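Emit:
move_arm(jaw=[110, 140, 158, 165, 190], slide=[[0.1, -0.1, 0], [0, 0, 0], [0, 0, 0], [0, 0, 0], [0, 0, 0]], dr=[[0, 0, 0], [0, 0, 0], [0, 0, 0], [0, 0, 0], [0, 0, 0]], force=6)

```text
time: 12.1
position: [0.5327, -0.1064, 0.0276]
tool_rot: [2.009, 2.415, 0.0]
ft_force: [-0.1, 1.0, 0.6]
grip_width: 0.347
```

Emit:
move_arm(jaw=[190, 190, 190], slide=[[0, 0, 0], [0, 0, 0], [0, 0, 0]], dr=[[0, 0, 0], [0, 0, 0], [0, 0, 0]])

```text
time: 12.4
position: [0.5327, -0.1064, 0.0276]
tool_rot: [2.009, 2.415, 0.0]
ft_force: [-0.1, -0.2, 0.5]
grip_width: 0.34
```

Emit:
move_arm(jaw=[190, 190, 190, 190, 190], slide=[[0, 0, -0.5], [0, 0, -1.5], [0, 0, -3.0], [0, 0, -3.0], [0, 0, -2.0]], dr=[[0, 0, 0], [0, 0, 0], [0, 0, 0], [0, 0, 0], [0, 0, 0]])

```text
time: 12.9
position: [0.5336, -0.107, 0.1309]
tool_rot: [2.009, 2.412, 0.003]
ft_force: [0.5, 0.3, -0.5]
grip_width: 0.34
```

Run:
```python
from tgt import *
plan((.5327,-.1064,.1276),Rd(10.5),[((.4899,.1657,.1276),-11.25,.038)])
```

```text
->  [0.4899 0.1657 0.1276] -11.25 rows 8
   [3.44, 0.09, 0.0] [0.0, 0.0, 2.7]
   [3.44, -0.07, 0.0] [0.0, 0.0, 2.7]
   [3.44, -0.23, 0.0] [0.0, 0.0, 2.7]
   [3.42, -0.39, 0.0] [0.0, 0.0, 2.7]
   [3.4, -0.55, 0.0] [0.0, 0.0, 2.7]
   [3.37, -0.71, 0.0] [0.0, 0.0, 2.7]
   [3.33, -0.87, 0.0] [0.0, 0.0, 2.8]
   [3.28, -1.03, 0.0] [0.0, 0.0, 2.7]
end [0.4899 0.1657 0.1276]
```

Emit:
move_arm(jaw=[190, 190, 190, 190, 190], slide=[[2.0, 0.1, 0], [3.4, 0, 0], [3.4, -0.2, 0], [3.4, -0.4, 0], [3.4, -0.5, 0]], dr=[[0, 0, 2.0], [0, 0, 2.7], [0, 0, 2.7], [0, 0, 2.7], [0, 0, 2.7]])

```text
time: 13.4
position: [0.5084, 0.0494, 0.1289]
tool_rot: [2.269, 2.172, 0.003]
ft_force: [-0.0, 0.4, -1.3]
grip_width: 0.343
```

Emit:
move_arm(jaw=[190, 190, 190, 190, 190], slide=[[3.4, -0.7, 0], [3.4, -0.9, 0], [3.3, -0.8, 0], [1.4, -0.3, 0], [0, 0, 0]], dr=[[0, 0, 2.7], [0, 0, 2.7], [0, 0, 2.4], [0, 0, 1.1], [0, 0, 0]])

```text
time: 13.9
position: [0.4926, 0.1682, 0.1286]
tool_rot: [-2.423, -1.999, -0.002]
ft_force: [0.3, 0.3, -0.4]
grip_width: 0.339
```

```bash
python3 look.py 12;python3 look.py 12;  python3 -c "
from h import *
s=get_state();print(s['position'],cur(s))"
```

```text
13.9 [0.4926 0.1682 0.1286] -10.97 [ 0.28  0.28 -0.41] 0.3388782081989368
13.95 [0.493  0.1659 0.1284] -11.09 [ 0.06 -1.25 -0.87] 0.34193084999563017
[0.4932009  0.16444428 0.12830528] -11.219390415493528
```

View pics/w_12.png

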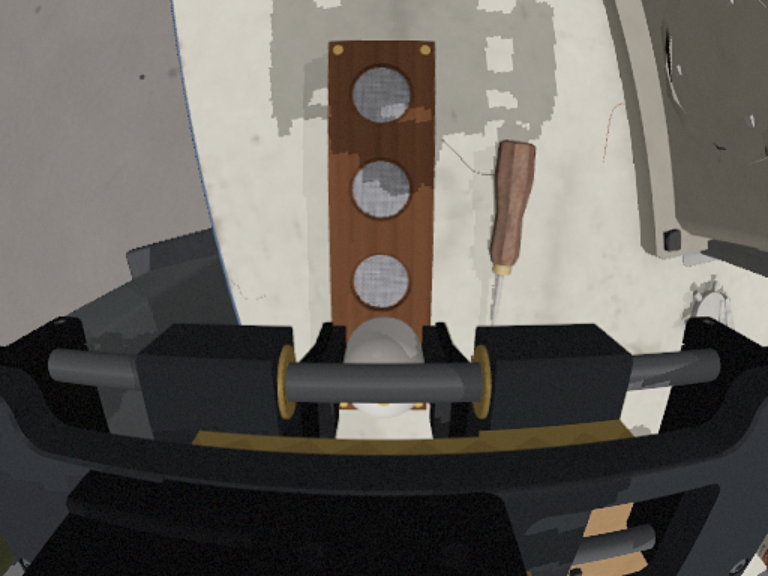

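Emit:
move_arm(jaw=[190, 190, 190, 190, 190], slide=[[0.1, -0.3, 1.0], [0, 0, 2.5], [0, 0, 2.5], [0, 0, 2.0], [0, 0, 1.0]], dr=[[0, 0, 0], [0, 0, 0], [0, 0, 0], [0, 0, 0], [0, 0, 0]])

```text
time: 14.5
position: [0.4887, 0.1648, 0.0353]
tool_rot: [-2.43, -1.991, 0.006]
ft_force: [0.5, -0.6, -0.2]
grip_width: 0.337
```

Emit:
move_arm(jaw=[190, 190, 190], slide=[[0, 0, 0], [0, 0, 0], [0, 0, 0]], dr=[[0, 0, 0], [0, 0, 0], [0, 0, 0]])

```text
time: 14.8
position: [0.4911, 0.1671, 0.0387]
tool_rot: [2.428, 1.993, 0.003]
ft_force: [0.5, 0.3, -0.4]
grip_width: 0.339
```

```bash
python3 look.py 13;python3 look.py 13
```

```text
14.8 [0.4911 0.1671 0.0387] -11.25 [ 0.55  0.32 -0.44] 0.3391971548509496
14.85 [0.491  0.1672 0.0387] -11.24 [0.12 0.06 0.48] 0.3429554116701902
```

View pics/w_13.png

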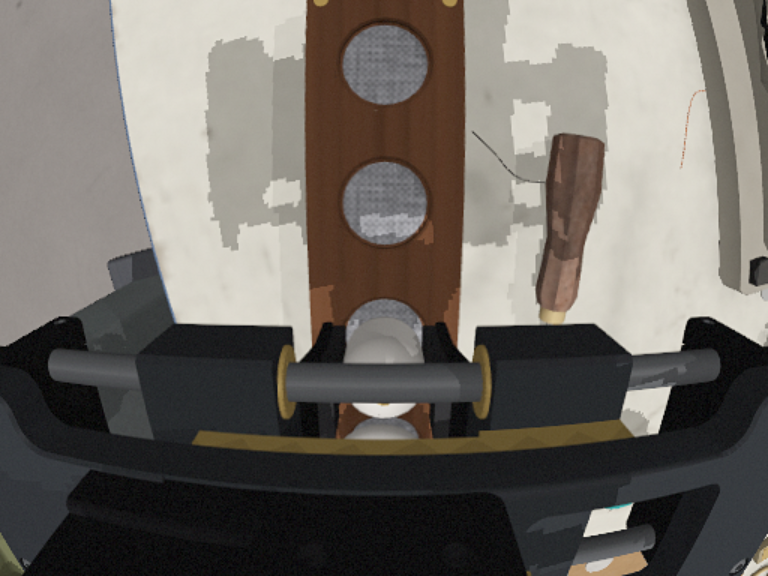

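Emit:
move_arm(jaw=[190, 190, 190, 190, 190], slide=[[-0.1, -0.1, 0.4], [0, 0, 0.4], [0, 0, 0.2], [0, 0, 0], [0, 0, 0]], dr=[[0, 0, 0], [0, 0, 0], [0, 0, 0], [0, 0, 0], [0, 0, 0]])

```text
time: 15.4
position: [0.4889, 0.1662, 0.0274]
tool_rot: [2.428, 1.993, -0.0]
ft_force: [1.0, 0.6, -0.0]
grip_width: 0.347
```

```bash
python3 look.py 14
```

```text
15.4 [0.4889 0.1662 0.0274] -11.23 [ 1.03  0.57 -0.04] 0.34699915167563394
```

View pics/w_14.png

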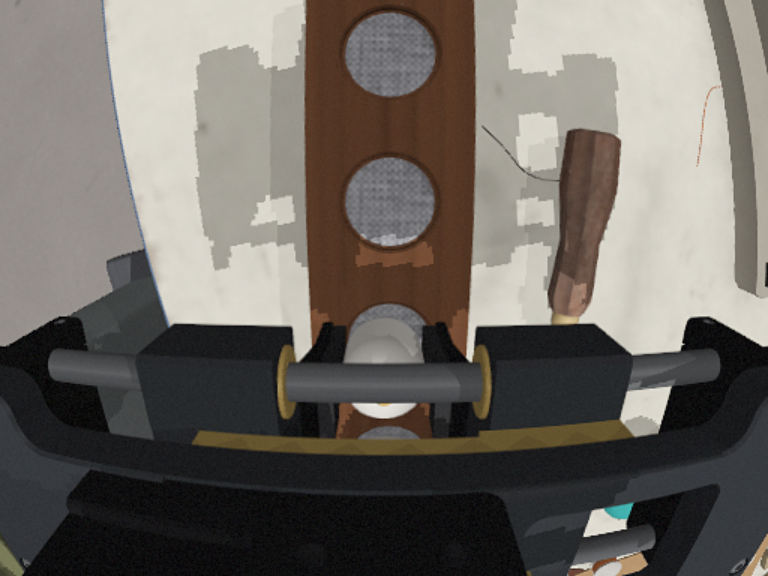

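Emit:
move_arm(jaw=[168, 163, 157, 148, 120], slide=[[0, 0, 0], [0, 0, 0], [0, 0, 0], [0, 0, 0], [0, 0, 0]], dr=[[0, 0, 0], [0, 0, 0], [0, 0, 0], [0, 0, 0], [0, 0, 0]])

```text
time: 15.95
position: [0.489, 0.1662, 0.0276]
tool_rot: [2.428, 1.994, 0.0]
ft_force: [-0.4, -1.0, 0.5]
grip_width: 0.446
```

Emit:
move_arm(jaw=[75, 75, 75, 75, 75], slide=[[0, 0, 0], [0, 0, -1.0], [0, 0, -2.5], [0, 0, -3.0], [0, 0, -2.5]], dr=[[0, 0, 0], [0, 0, 0], [0, 0, 0], [0, 0, 0], [0, 0, 0]])

```text
time: 16.45
position: [0.4893, 0.1661, 0.1197]
tool_rot: [2.428, 1.993, 0.002]
ft_force: [0.3, 0.7, -0.6]
grip_width: 0.697
```

```bash
python3 look.py 15
python3 - <<'E'
from tgt import *
s=get_state();print(s["position"],cur(s))
print(cup(2,c=(.5384,-.1355)))
plan((.4890,.1662,.1174),Rd(-11.25),[((*cup(2,c=(.5384,-.1353)),.1174),10.5,.038)])
E
```

```text
16.45 [0.4893 0.1661 0.1197] -11.24 [ 0.32  0.7  -0.64] 0.6969914208627718
[0.49192566 0.16710433 0.12375773] -11.266687970705311
[ 0.54368483 -0.16401439]
->  [ 0.5437 -0.1638  0.1174] 10.5 rows 9
   [-3.48, 1.31, 0.0] [0.0, 0.0, -2.4]
   [-3.53, 1.16, 0.0] [0.0, 0.0, -2.4]
   [-3.58, 1.02, 0.0] [0.0, 0.0, -2.4]
   [-3.61, 0.87, 0.0] [0.0, 0.0, -2.4]
   [-3.65, 0.71, 0.0] [0.0, 0.0, -2.4]
   [-3.67, 0.56, 0.0] [0.0, 0.0, -2.4]
   [-3.69, 0.41, 0.0] [0.0, 0.0, -2.5]
   [-3.71, 0.24, 0.0] [0.0, 0.0, -2.4]
   [-3.72, 0.09, 0.0] [0.0, 0.0, -2.5]
end [ 0.5437 -0.1638  0.1174]
```

View pics/w_15.png

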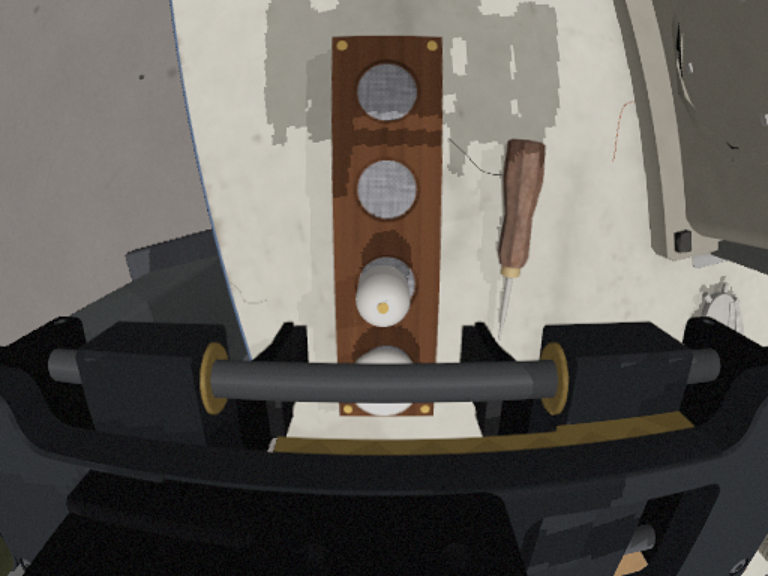

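Emit:
move_arm(jaw=[75, 75, 75, 75, 75], slide=[[-2.4, 0.9, 0], [-3.5, 1.2, 0], [-3.6, 1.0, 0], [-3.6, 0.9, 0], [-3.6, 0.7, 0]], dr=[[0, 0, -1.7], [0, 0, -2.4], [0, 0, -2.4], [0, 0, -2.4], [0, 0, -2.4]])

```text
time: 17.0
position: [0.5164, -0.0069, 0.1183]
tool_rot: [2.218, 2.225, 0.002]
ft_force: [-0.2, 0.1, -0.3]
grip_width: 0.704
```

Emit:
move_arm(jaw=[70, 70, 70, 70, 70], slide=[[-3.7, 0.6, 0], [-3.7, 0.4, 0], [-3.7, 0.3, 0], [-3.2, 0.2, 0], [-1.6, 0.1, 0]], dr=[[0, 0, -2.4], [0, 0, -2.4], [0, 0, -2.4], [0, 0, -2.1], [0, 0, -1.1]])

```text
time: 17.5
position: [0.5434, -0.167, 0.1184]
tool_rot: [2.012, 2.41, -0.001]
ft_force: [0.1, -0.5, -0.8]
grip_width: 0.727
```

Emit:
move_arm(jaw=[70, 70, 70], slide=[[0, 0, 0], [0, 0, 0], [0, 0, 0]], dr=[[0, 0, 0], [0, 0, 0], [0, 0, 0]])

```text
time: 17.8
position: [0.5436, -0.1612, 0.1176]
tool_rot: [-2.007, -2.416, -0.001]
ft_force: [-0.7, 0.1, 0.5]
grip_width: 0.727
```

```bash
python3 look.py 16;python3 look.py 16
python3 - <<'E'
from tgt import *
s=get_state();print(s["position"],cur(s))
z=np.load("w_16.npz");s={k:z[k] for k in ["position","tool_rot"]};W=wcloud(s,z["d"])
for u in [(384,189),(384,284)]: pass
p=W[170:235,230:280].reshape(-1,3);h=p[p[:,2]>.058];print("pear top",h.mean(0),h[:,2].max(),len(h),cup(2,c=(.5384,-.1353)))
E
```

```text
17.8 [ 0.5436 -0.1612  0.1176] 10.57 [-0.67  0.11  0.5 ] 0.7267250051818094
17.85 [ 0.5436 -0.1611  0.1175] 10.59 [ 0.14 -0.94  0.29] 0.7221468727010271
[ 0.54366763 -0.16126121  0.11758728] 10.596652826801028
pear top [ 0.54309807 -0.16168703  0.06478739] 0.06927158484475399 500 [ 0.54368483 -0.16381439]
```

View pics/w_16.png

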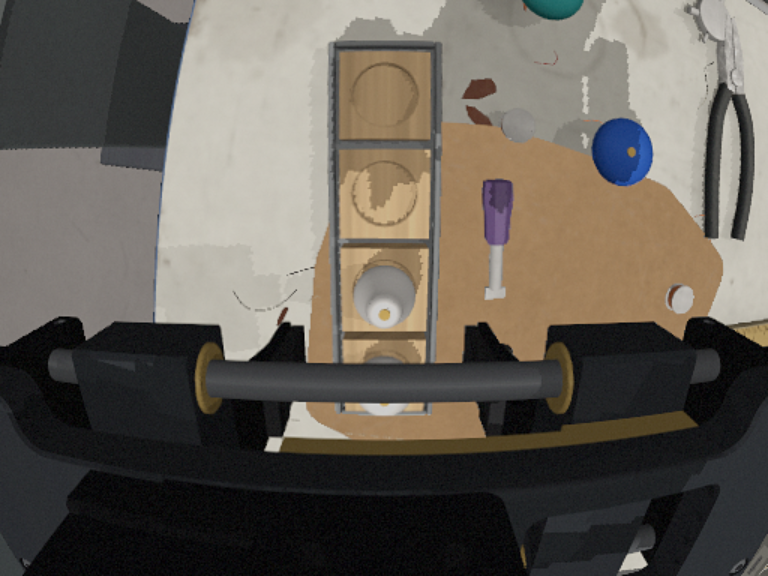

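Emit:
move_arm(jaw=[70, 70, 70, 70, 70], slide=[[-0.2, 0, 2.5], [0, 0, 2.5], [0, 0, 2.0], [0, 0, 1.0], [0, 0, 0.3]], dr=[[0, 0, 0], [0, 0, 0], [0, 0, 0], [0, 0, 0], [0, 0, 0]])

```text
time: 18.4
position: [0.5433, -0.164, 0.0336]
tool_rot: [-2.007, -2.415, 0.001]
ft_force: [0.4, -1.4, -0.1]
grip_width: 0.724
```

Emit:
move_arm(jaw=[70, 70, 70, 70], slide=[[0, 0, 0.5], [0, 0, 0.3], [0, 0, 0], [0, 0, 0]], dr=[[0, 0, 0], [0, 0, 0], [0, 0, 0], [0, 0, 0]])

```text
time: 18.8
position: [0.5443, -0.165, 0.0271]
tool_rot: [2.009, 2.414, 0.001]
ft_force: [0.4, -0.3, 0.4]
grip_width: 0.726
```

```bash
python3 look.py 17;python3 look.py 17
```

```text
18.8 [ 0.5443 -0.165   0.0271] 10.47 [ 0.39 -0.33  0.39] 0.7258920578823749
18.85 [ 0.5443 -0.165   0.0271] 10.47 [ 0.03 -0.12  0.21] 0.7264241482960261
```

View pics/w_17.png

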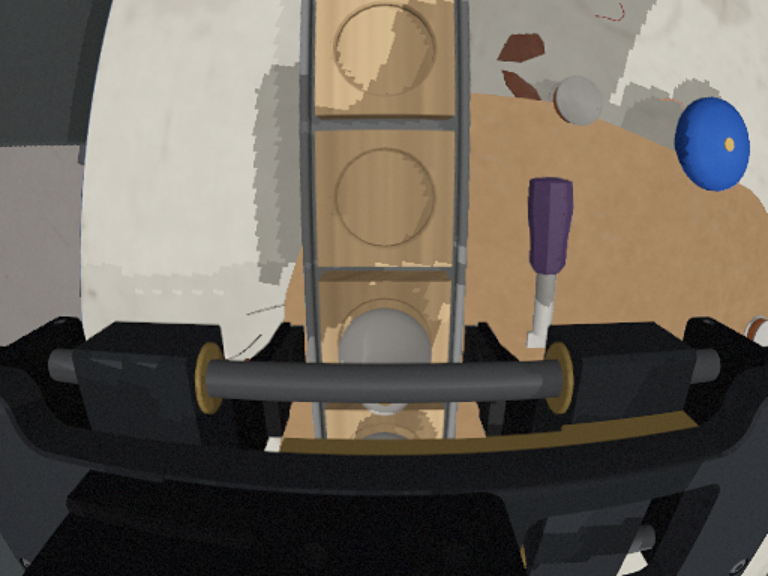

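Emit:
move_arm(jaw=[110, 130, 142, 148, 170], slide=[[0.1, -0.1, 0.1], [0, 0, 0], [0, 0, 0], [0, 0, 0], [0, 0, 0]], dr=[[0, 0, 0], [0, 0, 0], [0, 0, 0], [0, 0, 0], [0, 0, 0]], force=7)

```text
time: 19.4
position: [0.5428, -0.1641, 0.0256]
tool_rot: [2.009, 2.415, 0.0]
ft_force: [-0.4, -0.4, -0.8]
grip_width: 0.403
```

Emit:
move_arm(jaw=[170, 170, 170], slide=[[0, 0, 0], [0, 0, 0], [0, 0, 0]], dr=[[0, 0, 0], [0, 0, 0], [0, 0, 0]])

```text
time: 19.7
position: [0.5429, -0.1641, 0.0256]
tool_rot: [2.009, 2.415, 0.0]
ft_force: [0.6, -0.2, 0.3]
grip_width: 0.404
```

Emit:
move_arm(jaw=[170, 170, 170, 170], slide=[[0, 0, -0.3], [0, 0, -0.7], [0, 0, -0.5], [0, 0, 0]], dr=[[0, 0, 0], [0, 0, 0], [0, 0, 0], [0, 0, 0]])

```text
time: 20.1
position: [0.5436, -0.1643, 0.0417]
tool_rot: [2.008, 2.414, 0.002]
ft_force: [0.9, 0.2, -0.8]
grip_width: 0.403
```

```bash
python3 look.py 18
```

```text
20.1 [ 0.5436 -0.1643  0.0417] 10.47 [ 0.85  0.24 -0.77] 0.40251285529978525
```

View pics/w_18.png

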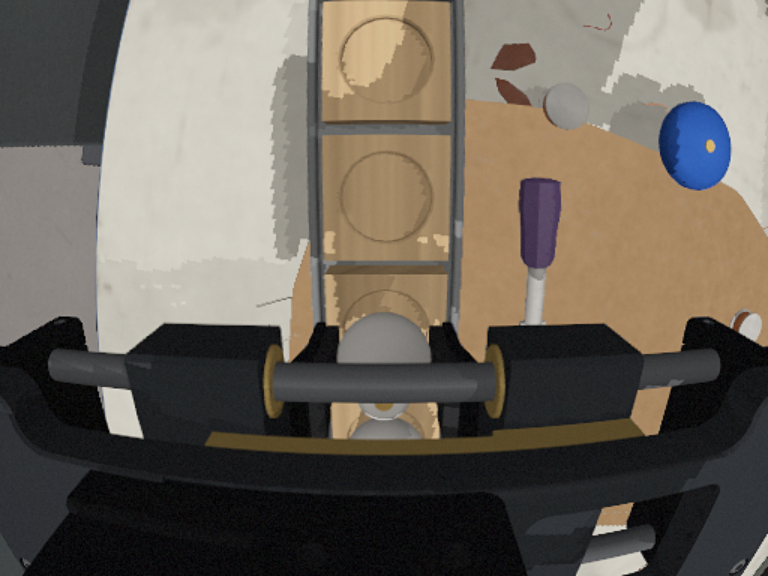

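Emit:
move_arm(jaw=[170, 170, 170, 170, 170], slide=[[0, 0, -1.0], [0, 0, -2.0], [0, 0, -2.5], [0, 0, -2.0], [0, 0, -1.0]], dr=[[0, 0, 0], [0, 0, 0], [0, 0, 0], [0, 0, 0], [0, 0, 0]])

```text
time: 20.65
position: [0.5437, -0.1646, 0.1279]
tool_rot: [2.008, 2.413, 0.003]
ft_force: [-0.2, -0.1, -0.4]
grip_width: 0.406
```

```bash
python3 look.py 19
python3 - <<'E'
from tgt import *
plan((.5433,-.1643,.1256),Rd(10.5),[((.5013,.2224,.1256),-11.25,.033)])
E
```

```text
20.65 [ 0.5437 -0.1646  0.1279] 10.46 [-0.22 -0.13 -0.43] 0.40568017129598954
->  [0.5013 0.2224 0.1256] -11.25 rows 12
   [3.23, 0.24, 0.0] [0.0, 0.0, 1.8]
   [3.24, 0.14, 0.0] [0.0, 0.0, 1.8]
   [3.24, 0.04, 0.0] [0.0, 0.0, 1.8]
   [3.24, -0.06, 0.0] [0.0, 0.0, 1.8]
   [3.24, -0.16, 0.0] [0.0, 0.0, 1.8]
   [3.23, -0.27, 0.0] [0.0, 0.0, 1.8]
   [3.22, -0.37, 0.0] [0.0, 0.0, 1.8]
   [3.21, -0.47, 0.0] [0.0, 0.0, 1.8]
   [3.19, -0.57, 0.0] [0.0, 0.0, 1.8]
   [3.17, -0.67, 0.0] [0.0, 0.0, 1.9]
   [3.15, -0.77, 0.0] [0.0, 0.0, 1.8]
   [3.12, -0.86, 0.0] [0.0, 0.0, 1.9]
end [0.5013 0.2224 0.1256]
```

View pics/w_19.png

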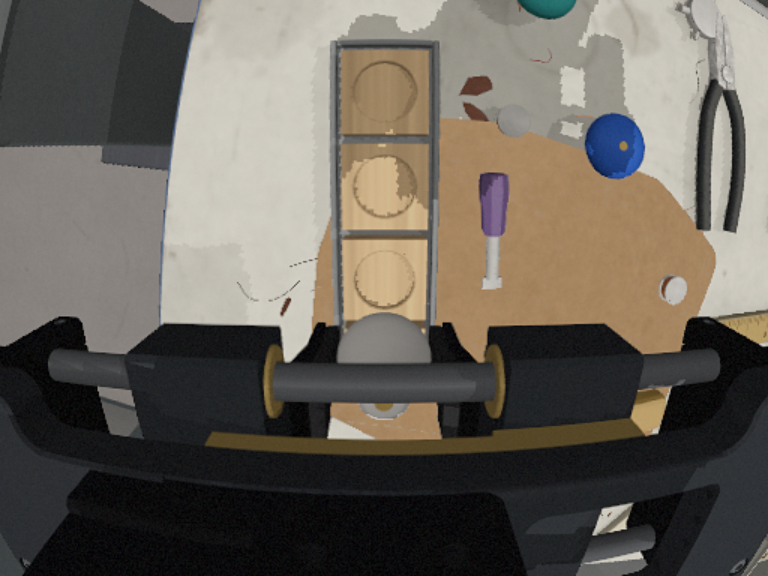

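Emit:
move_arm(jaw=[170, 170, 170, 170, 170], slide=[[1.6, 0.1, 0], [3.2, 0.2, 0], [3.2, 0.1, 0], [3.2, 0, 0], [3.2, -0.1, 0]], dr=[[0, 0, 1.0], [0, 0, 1.8], [0, 0, 1.8], [0, 0, 1.8], [0, 0, 1.8]])

```text
time: 21.2
position: [0.5268, -0.0195, 0.1248]
tool_rot: [-2.178, -2.263, 0.001]
ft_force: [0.7, 0.4, -0.2]
grip_width: 0.402
```

Emit:
move_arm(jaw=[170, 170, 170, 170, 170], slide=[[3.2, -0.2, 0], [3.2, -0.3, 0], [3.2, -0.4, 0], [3.2, -0.5, 0], [3.2, -0.6, 0]], dr=[[0, 0, 1.8], [0, 0, 1.8], [0, 0, 1.8], [0, 0, 1.8], [0, 0, 1.8]])

```text
time: 21.7
position: [0.5105, 0.1409, 0.1248]
tool_rot: [-2.349, -2.085, 0.002]
ft_force: [0.1, 0.1, -0.3]
grip_width: 0.406
```

Emit:
move_arm(jaw=[170, 170, 170, 170, 170], slide=[[3.2, -0.7, 0], [3.1, -0.8, 0], [1.8, -0.5, 0], [0, 0, 0], [0, 0, 0]], dr=[[0, 0, 1.8], [0, 0, 1.8], [0, 0, 1.0], [0, 0, 0], [0, 0, 0]])

```text
time: 22.2
position: [0.5028, 0.222, 0.1248]
tool_rot: [2.429, 1.992, -0.003]
ft_force: [0.0, 0.0, -0.9]
grip_width: 0.402
```

```bash
python3 look.py 20;python3 look.py 20; python3 -c "
from h import *
s=get_state();print(s['position'],cur(s))"
```

```text
22.2 [0.5028 0.222  0.1248] -11.28 [ 0.04  0.01 -0.94] 0.40178257195026906
22.25 [0.5032 0.2212 0.1251] -11.38 [ 0.22 -0.34 -0.53] 0.3985619057939621
[0.50335895 0.22092832 0.1252077 ] -11.438636822337891
```

View pics/w_20.png

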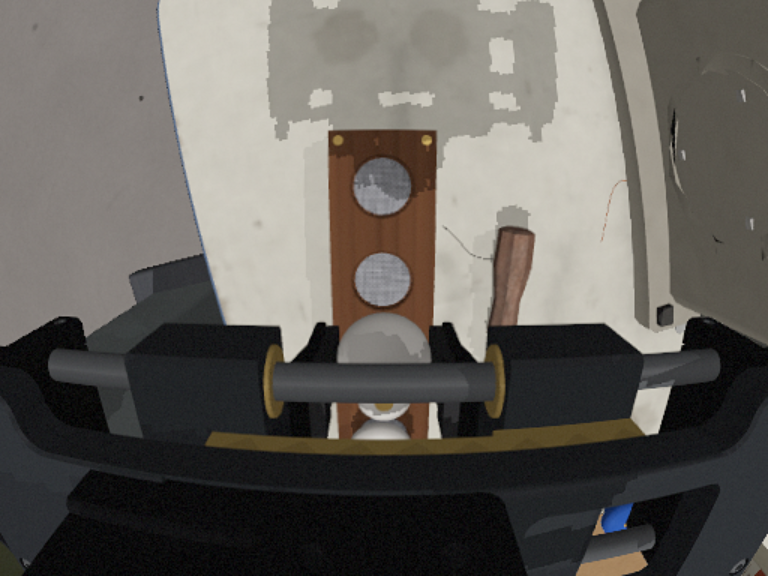

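Run:
```python
from h import *
z=np.load("w_15.npz");s={k:z[k] for k in ["position","tool_rot"]};W=wcloud(s,z["d"])
hsv=cv2.cvtColor(z["im"],cv2.COLOR_RGB2HSV)
P=W[88:225,320:370].reshape(-1,3);P=P[(P[:,2]>.007)]
t=np.radians(-11.3);ux=np.array([np.cos(t),np.sin(t)]);uy=np.array([-np.sin(t),np.cos(t)])
for c in [(.5013,.2224),(.5127,.279)]:
    L=P[:,:2]-c
    print("awl x",np.percentile(L@ux,[1,99]).round(4),"y",np.percentile(L@uy,[1,99]).round(4),"z",np.percentile(P[:,2],[50,99]).round(4))
W2=W;Q=W[0:160,405:512].reshape(-1,3);Q=Q[(Q[:,2]>.03)]
L=Q[:,:2]-np.array((.5127,.279));print("machine min x", np.percentile(L@ux,[0.5,5,50]),np.percentile(L@uy,[1,99]))
```

```text
awl x [0.0335 0.095 ] y [-0.0854  0.031 ] z [0.0206 0.1991]
awl x [0.0334 0.0949] y [-0.1431 -0.0267] z [0.0206 0.1991]
machine min x [0.18107217 0.18331012 0.19439816] [-0.07269095  0.07124135]
```

Emit:
move_arm(jaw=[170, 170, 170, 170, 170], slide=[[0, -0.2, 1.0], [0, 0, 2.5], [0, 0, 2.5], [0, 0, 1.7], [0, 0, 1.0]], dr=[[0, 0, 0], [0, 0, 0], [0, 0, 0], [0, 0, 0], [0, 0, 0]])

```text
time: 22.8
position: [0.5001, 0.2217, 0.0365]
tool_rot: [-2.431, -1.99, 0.005]
ft_force: [0.1, -0.1, -1.1]
grip_width: 0.4
```

Emit:
move_arm(jaw=[170, 170, 170], slide=[[0, 0, 0], [0, 0, 0], [0, 0, 0]], dr=[[0, 0, 0], [0, 0, 0], [0, 0, 0]])

```text
time: 23.1
position: [0.5021, 0.2235, 0.0396]
tool_rot: [2.43, 1.991, 0.003]
ft_force: [0.5, 0.0, -0.1]
grip_width: 0.401
```

```bash
python3 look.py 21;python3 look.py 21
```

```text
23.1 [0.5021 0.2235 0.0396] -11.35 [ 0.54  0.04 -0.07] 0.4013591182436402
23.15 [0.5021 0.2235 0.0396] -11.34 [-0.05  0.31 -0.78] 0.4000829297216313
```

View pics/w_21.png

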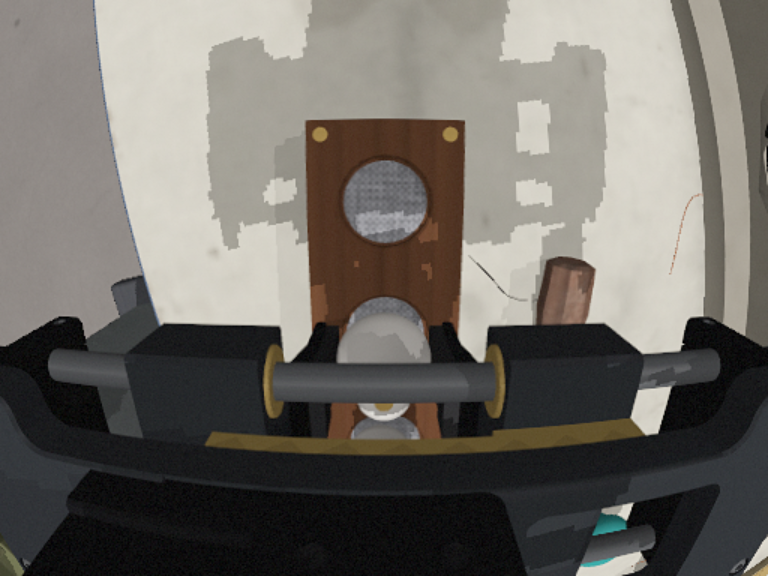

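Emit:
move_arm(jaw=[170, 170, 170, 170, 170], slide=[[-0.1, 0, 0.4], [0, 0, 0.4], [0, 0, 0.3], [0, 0, 0.1], [0, 0, 0]], dr=[[0, 0, 0], [0, 0, 0], [0, 0, 0], [0, 0, 0], [0, 0, 0]])

```text
time: 23.7
position: [0.5009, 0.2221, 0.0262]
tool_rot: [2.43, 1.991, -0.001]
ft_force: [0.5, 0.1, -0.5]
grip_width: 0.403
```

Emit:
move_arm(jaw=[170, 170], slide=[[0, 0, 0], [0, 0, 0]], dr=[[0, 0, 0], [0, 0, 0]])

```text
time: 23.9
position: [0.5012, 0.2223, 0.0267]
tool_rot: [2.43, 1.991, 0.0]
ft_force: [-0.2, -0.8, -0.1]
grip_width: 0.398
```

```bash
python3 look.py 22
```

```text
23.9 [0.5012 0.2223 0.0267] -11.32 [-0.19 -0.77 -0.08] 0.3984334076217412
```

View pics/w_22.png

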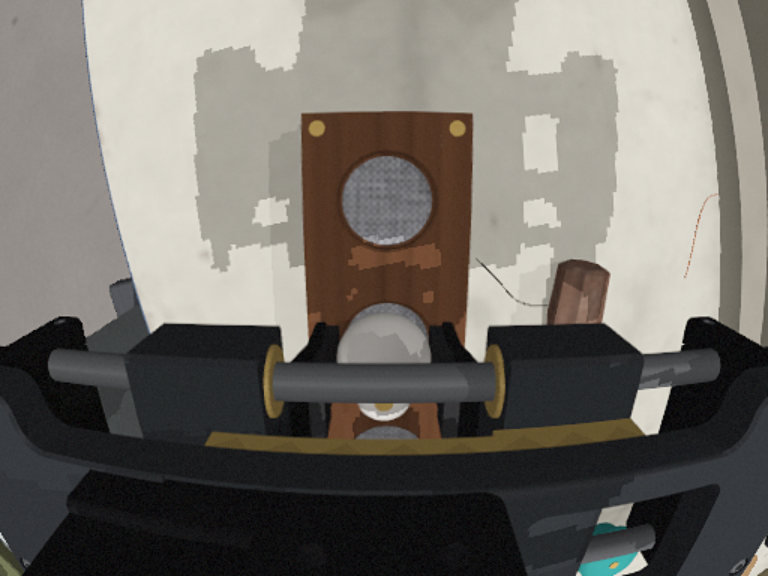

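Emit:
move_arm(jaw=[170, 170, 170], slide=[[0, 0, 0.05], [0, 0, 0.05], [0, 0, 0]], dr=[[0, 0, 0], [0, 0, 0], [0, 0, 0]])

```text
time: 24.25
position: [0.5011, 0.2223, 0.0256]
tool_rot: [-2.43, -1.991, -0.0]
ft_force: [0.9, -0.3, -0.4]
grip_width: 0.403
```

Emit:
move_arm(jaw=[153, 149, 144, 136, 115], slide=[[0, 0, 0], [0, 0, 0], [0, 0, 0], [0, 0, 0], [0, 0, 0]], dr=[[0, 0, 0], [0, 0, 0], [0, 0, 0], [0, 0, 0], [0, 0, 0]])

```text
time: 24.75
position: [0.501, 0.2223, 0.0256]
tool_rot: [-2.43, -1.991, -0.0]
ft_force: [0.3, 0.3, -0.2]
grip_width: 0.494
```

Emit:
move_arm(jaw=[95, 95, 95, 95, 95], slide=[[0, 0, 0], [0, 0, -1.0], [0, 0, -2.5], [0, 0, -3.0], [0, 0, -2.7]], dr=[[0, 0, 0], [0, 0, 0], [0, 0, 0], [0, 0, 0], [0, 0, 0]])

```text
time: 25.25
position: [0.5013, 0.2221, 0.1195]
tool_rot: [2.43, 1.991, 0.001]
ft_force: [-0.6, 0.6, 0.3]
grip_width: 0.627
```

```bash
python3 look.py 23
python3 - <<'E'
from tgt import *
s=get_state();print(s["position"],cur(s));print(cup(3,c=(.5384,-.1353)))
plan((.5012,.2223,.1176),Rd(-11.3),[((*cup(3,c=(.5384,-.1353)),.1176),10.5,.042)])
E
```

```text
25.25 [0.5013 0.2221 0.1195] -11.35 [-0.59  0.64  0.26] 0.6270922238281598
[0.5040679  0.22337183 0.12416113] -11.36654539816298
[ 0.55425449 -0.22084318]
->  [ 0.5543 -0.2208  0.1176] 10.5 rows 11
   [-3.86, 1.26, 0.0] [0.0, 0.0, -2.0]
   [-3.9, 1.13, 0.0] [0.0, 0.0, -2.0]
   [-3.93, 0.99, 0.0] [0.0, 0.0, -2.0]
   [-3.97, 0.85, 0.0] [0.0, 0.0, -2.0]
   [-3.99, 0.71, 0.0] [0.0, 0.0, -2.0]
   [-4.02, 0.57, 0.0] [0.0, 0.0, -2.0]
   [-4.03, 0.44, 0.0] [0.0, 0.0, -2.0]
   [-4.05, 0.29, 0.0] [0.0, 0.0, -2.0]
   [-4.05, 0.15, 0.0] [0.0, 0.0, -1.9]
   [-4.06, 0.02, 0.0] [0.0, 0.0, -2.0]
   [-4.06, -0.12, 0.0] [0.0, 0.0, -1.9]
end [ 0.5543 -0.2209  0.1176]
```

View pics/w_23.png

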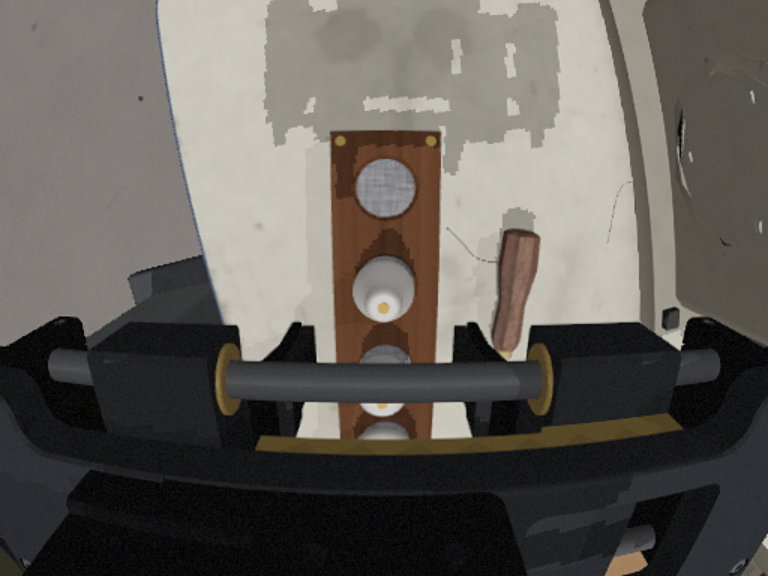

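Emit:
move_arm(jaw=[95, 95, 95, 95, 95], slide=[[-2.5, 0.8, 0], [-3.9, 1.2, 0], [-3.9, 1.0, 0], [-3.9, 0.9, 0], [-4.0, 0.8, 0]], dr=[[0, 0, -1.3], [0, 0, -2.0], [0, 0, -2.0], [0, 0, -2.0], [0, 0, -2.0]])

```text
time: 25.8
position: [0.5237, 0.0341, 0.1183]
tool_rot: [2.258, 2.184, 0.002]
ft_force: [1.2, -0.3, -0.2]
grip_width: 0.625
```

Emit:
move_arm(jaw=[70, 70, 70, 70, 70], slide=[[-4.0, 0.6, 0], [-4.0, 0.4, 0], [-4.0, 0.3, 0], [-4.0, 0.2, 0], [-4.0, 0.1, 0]], dr=[[0, 0, -2.0], [0, 0, -2.0], [0, 0, -2.0], [0, 0, -2.0], [0, 0, -2.0]])

```text
time: 26.3
position: [0.5466, -0.1656, 0.1183]
tool_rot: [2.059, 2.372, 0.002]
ft_force: [0.4, 0.4, 0.1]
grip_width: 0.722
```

Emit:
move_arm(jaw=[70, 70, 70, 70, 70], slide=[[-3.7, 0, 0], [-2.0, -0.1, 0], [0, 0, 0], [0, 0, 0], [0, 0, 0]], dr=[[0, 0, -1.7], [0, 0, -0.8], [0, 0, 0], [0, 0, 0], [0, 0, 0]])

```text
time: 26.8
position: [0.5542, -0.2187, 0.1176]
tool_rot: [-2.007, -2.416, -0.002]
ft_force: [-0.6, -0.3, -0.1]
grip_width: 0.722
```

```bash
python3 look.py 24;python3 look.py 24
python3 - <<'E'
from tgt import *
s=get_state();print(s["position"],cur(s))
z=np.load("w_24.npz");s={k:z[k] for k in ["position","tool_rot"]};W=wcloud(s,z["d"])
p=W[170:235,230:280].reshape(-1,3);h=p[p[:,2]>.045];e=cv2.minEnclosingCircle((h[:,:2]*1000).astype(np.float32));print("ball",e,h.mean(0))
E
```

```text
26.8 [ 0.5542 -0.2187  0.1176] 10.58 [-0.63 -0.26 -0.06] 0.7224621240697159
26.85 [ 0.5542 -0.2186  0.1176] 10.61 [-0.05  0.05  0.52] 0.7249443741392841
[ 0.55422003 -0.2186594   0.11758294] 10.6129506884174
ball ((554.0953979492188, -220.4395751953125), 17.01034164428711) [ 0.55362142 -0.21871714  0.0506133 ]
```

View pics/w_24.png

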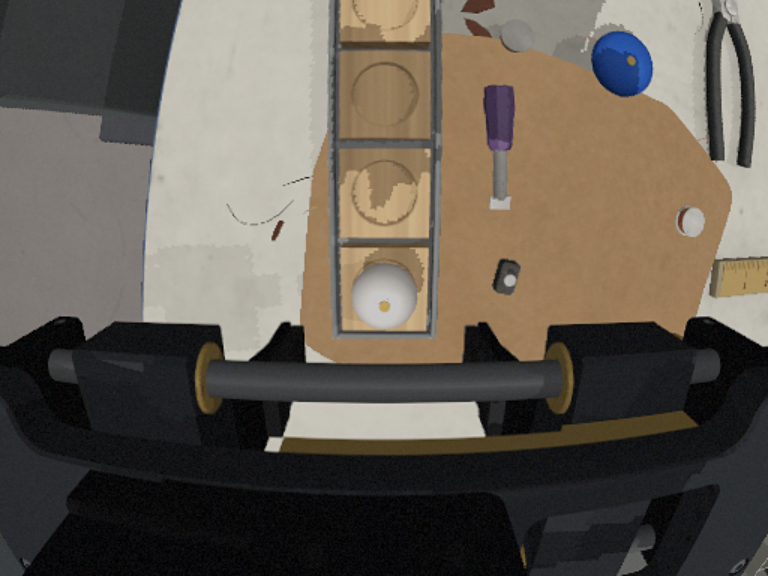

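Emit:
move_arm(jaw=[70, 70, 70, 70, 70], slide=[[0, 0, 2.5], [0, 0, 2.5], [0, 0, 2.0], [0, 0, 1.0], [0, 0, 0.3]], dr=[[0, 0, 0], [0, 0, 0], [0, 0, 0], [0, 0, 0], [0, 0, 0]])

```text
time: 27.4
position: [0.5534, -0.2194, 0.0336]
tool_rot: [-2.007, -2.415, 0.001]
ft_force: [-0.0, -0.3, 0.4]
grip_width: 0.725
```

Emit:
move_arm(jaw=[70, 70, 70, 70], slide=[[0, 0, 0.5], [0, 0, 0.4], [0, 0, 0], [0, 0, 0]], dr=[[0, 0, 0], [0, 0, 0], [0, 0, 0], [0, 0, 0]])

```text
time: 27.8
position: [0.5542, -0.2207, 0.026]
tool_rot: [2.009, 2.414, 0.001]
ft_force: [-0.4, 0.3, 0.6]
grip_width: 0.728
```

```bash
python3 look.py 25;python3 look.py 25
```

```text
27.8 [ 0.5542 -0.2207  0.026 ] 10.47 [-0.43  0.3   0.57] 0.7281092834658117
27.85 [ 0.5542 -0.2207  0.026 ] 10.47 [-0.38 -0.29  1.04] 0.722063120547981
```

View pics/w_25.png

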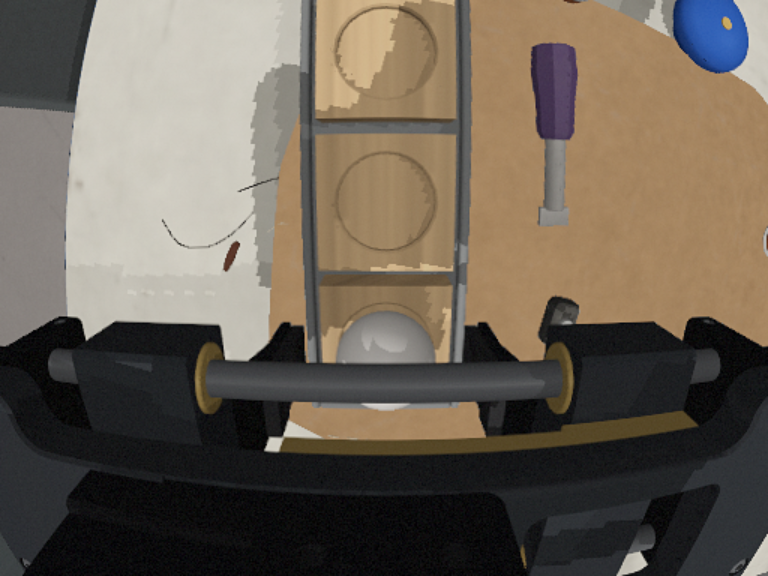

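Emit:
move_arm(jaw=[105, 125, 136, 142, 165], slide=[[0, 0, 0], [0, 0, 0], [0, 0, 0], [0, 0, 0], [0, 0, 0]], dr=[[0, 0, 0], [0, 0, 0], [0, 0, 0], [0, 0, 0], [0, 0, 0]], force=7)

```text
time: 28.4
position: [0.554, -0.2206, 0.0256]
tool_rot: [2.009, 2.415, 0.0]
ft_force: [-0.2, 0.5, 0.5]
grip_width: 0.424
```

Emit:
move_arm(jaw=[165, 165, 165], slide=[[0, 0, 0], [0, 0, 0], [0, 0, 0]], dr=[[0, 0, 0], [0, 0, 0], [0, 0, 0]])

```text
time: 28.7
position: [0.554, -0.2205, 0.0256]
tool_rot: [2.009, 2.415, 0.0]
ft_force: [0.6, -1.4, -0.2]
grip_width: 0.426
```

Emit:
move_arm(jaw=[165, 165, 165, 165, 165], slide=[[0, 0, -0.3], [0, 0, -1.0], [0, 0, -2.0], [0, 0, -2.5], [0, 0, -2.5]], dr=[[0, 0, 0], [0, 0, 0], [0, 0, 0], [0, 0, 0], [0, 0, 0]])

```text
time: 29.2
position: [0.5536, -0.2207, 0.11]
tool_rot: [-2.01, -2.414, 0.0]
ft_force: [0.2, 0.2, -0.5]
grip_width: 0.43
```

Emit:
move_arm(jaw=[165, 165], slide=[[0, 0, -1.7], [0, 0, 0]], dr=[[0, 0, 0], [0, 0, 0]])

```text
time: 29.4
position: [0.5556, -0.2216, 0.1289]
tool_rot: [2.007, 2.411, 0.004]
ft_force: [0.2, -1.0, -0.2]
grip_width: 0.425
```

```bash
python3 look.py 26
python3 - <<'E'
from tgt import *
plan((.5540,-.2207,.1260),Rd(10.5),[((.5127,.2790,.1260),-11.3,.036)])
E
```

```text
29.4 [ 0.5556 -0.2216  0.1289] 10.46 [ 0.2  -1.03 -0.16] 0.4252785262063379
->  [0.5127 0.279  0.126 ] -11.3 rows 14
   [3.56, 0.36, 0.0] [0.0, 0.0, 1.6]
   [3.57, 0.26, 0.0] [0.0, 0.0, 1.6]
   [3.58, 0.16, 0.0] [0.0, 0.0, 1.6]
   [3.58, 0.06, 0.0] [0.0, 0.0, 1.5]
   [3.58, -0.03, 0.0] [0.0, 0.0, 1.6]
   [3.58, -0.13, 0.0] [0.0, 0.0, 1.5]
   [3.57, -0.23, 0.0] [0.0, 0.0, 1.6]
   [3.57, -0.33, 0.0] [0.0, 0.0, 1.5]
   [3.56, -0.42, 0.0] [0.0, 0.0, 1.6]
   [3.54, -0.52, 0.0] [0.0, 0.0, 1.5]
   [3.53, -0.61, 0.0] [0.0, 0.0, 1.6]
   [3.51, -0.71, 0.0] [0.0, 0.0, 1.5]
   [3.49, -0.8, 0.0] [0.0, 0.0, 1.6]
   [3.47, -0.89, 0.0] [0.0, 0.0, 1.5]
end [0.5127 0.279  0.126 ]
```

View pics/w_26.png

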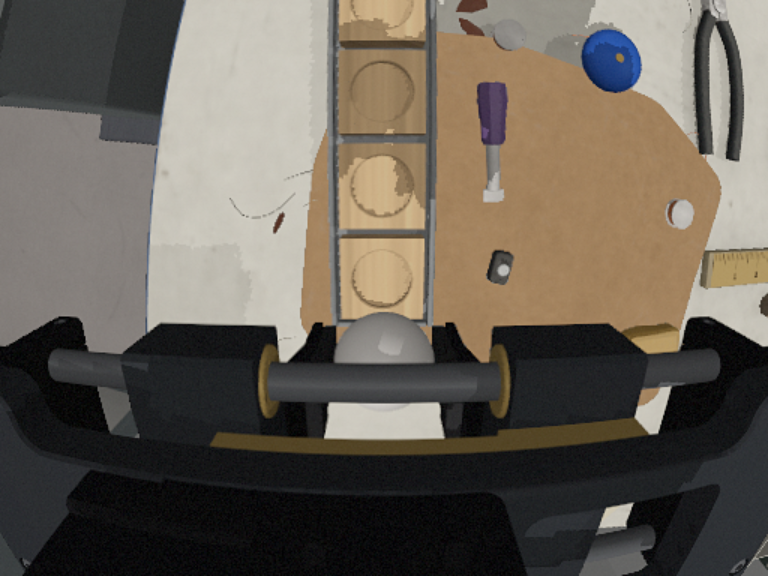

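Emit:
move_arm(jaw=[165, 165, 165, 165, 165], slide=[[1.9, 0.2, 0], [3.6, 0.3, 0], [3.6, 0.2, 0], [3.6, 0.1, 0], [3.6, 0, 0]], dr=[[0, 0, 0.9], [0, 0, 1.6], [0, 0, 1.6], [0, 0, 1.6], [0, 0, 1.6]])

```text
time: 29.95
position: [0.5391, -0.0564, 0.1243]
tool_rot: [-2.16, -2.28, 0.002]
ft_force: [0.8, 0.2, -1.1]
grip_width: 0.429
```

Emit:
move_arm(jaw=[165, 165, 165, 165, 165], slide=[[3.6, -0.1, 0], [3.6, -0.2, 0], [3.6, -0.3, 0], [3.6, -0.4, 0], [3.6, -0.5, 0]], dr=[[0, 0, 1.5], [0, 0, 1.5], [0, 0, 1.5], [0, 0, 1.5], [0, 0, 1.5]])

```text
time: 30.45
position: [0.5235, 0.1235, 0.1244]
tool_rot: [-2.304, -2.134, 0.003]
ft_force: [0.4, -0.8, -1.0]
grip_width: 0.425
```

Emit:
move_arm(jaw=[165, 165, 165, 165, 165], slide=[[3.5, -0.6, 0], [3.5, -0.7, 0], [3.5, -0.8, 0], [3.5, -0.7, 0], [1.4, -0.3, 0]], dr=[[0, 0, 1.5], [0, 0, 1.6], [0, 0, 1.6], [0, 0, 1.6], [0, 0, 0.7]])

```text
time: 30.95
position: [0.5106, 0.2833, 0.1239]
tool_rot: [-2.424, -1.996, 0.003]
ft_force: [-0.7, 0.3, -0.6]
grip_width: 0.424
```

Emit:
move_arm(jaw=[165, 165, 165], slide=[[0, 0, 0], [0, 0, 0], [0, 0, 0]], dr=[[0, 0, 0], [0, 0, 0], [0, 0, 0]])

```text
time: 31.25
position: [0.5131, 0.2765, 0.1251]
tool_rot: [2.432, 1.988, -0.002]
ft_force: [-1.1, -0.2, -0.4]
grip_width: 0.427
```

```bash
python3 look.py 27;python3 look.py 27
python3 - <<'E'
from h import *
s=get_state();print(s["position"],cur(s))
z=np.load("w_27.npz");s={k:z[k] for k in ["position","tool_rot"]}
hsv=cv2.cvtColor(z["im"],cv2.COLOR_RGB2HSV)
m=((hsv[...,1]<60)&(hsv[...,2]>60)).astype(np.uint8)
sub=np.zeros_like(m);sub[165:208,226:285]=1;m&=sub
for c in cv2.findContours(m,cv2.RETR_EXTERNAL,cv2.CHAIN_APPROX_NONE)[0]:
    if len(c)<60: continue
    (u,v),ax,an=cv2.fitEllipse(c);o,rd=wrist_ray(s,[[u,v]]);print(u,v,ax,on_plane(o,rd,.020))
E
```

```text
31.25 [0.5131 0.2765 0.1251] -11.47 [-1.1  -0.17 -0.44] 0.4274993814019659
31.3 [0.5132 0.2767 0.1253] -11.48 [ 0.59 -0.02  0.19] 0.4199444070645367
[0.51320341 0.27701772 0.12548029] -11.468943087205222
255.66273498535156 184.2003631591797 (34.84321212768555, 35.84413528442383) [[0.51254126 0.27970807 0.02      ]]
```

View pics/w_27.png

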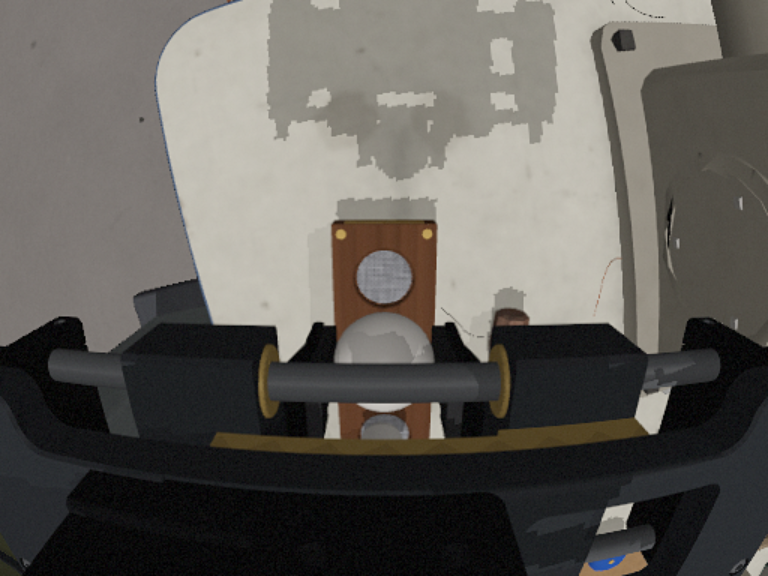

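Emit:
move_arm(jaw=[165, 165, 165, 165, 165], slide=[[0.1, 0, 1.0], [0, 0, 2.5], [0, 0, 2.5], [0, 0, 1.7], [0, 0, 1.0]], dr=[[0, 0, 0], [0, 0, 0], [0, 0, 0], [0, 0, 0], [0, 0, 0]])

```text
time: 31.85
position: [0.512, 0.2787, 0.0364]
tool_rot: [-2.43, -1.99, 0.004]
ft_force: [0.1, -0.7, -0.4]
grip_width: 0.426
```

Emit:
move_arm(jaw=[165, 165, 165], slide=[[0, 0, 0], [0, 0, 0], [0, 0, 0]], dr=[[0, 0, 0], [0, 0, 0], [0, 0, 0]])

```text
time: 32.15
position: [0.5139, 0.2802, 0.0397]
tool_rot: [2.43, 1.991, 0.003]
ft_force: [-0.3, 0.1, -1.2]
grip_width: 0.431
```

```bash
python3 look.py 28;python3 look.py 28
```

```text
32.15 [0.5139 0.2802 0.0397] -11.34 [-0.31  0.1  -1.23] 0.4305603362307138
32.2 [0.5139 0.2803 0.0397] -11.33 [-0.13  0.14 -0.61] 0.4241350726995051
```

View pics/w_28.png

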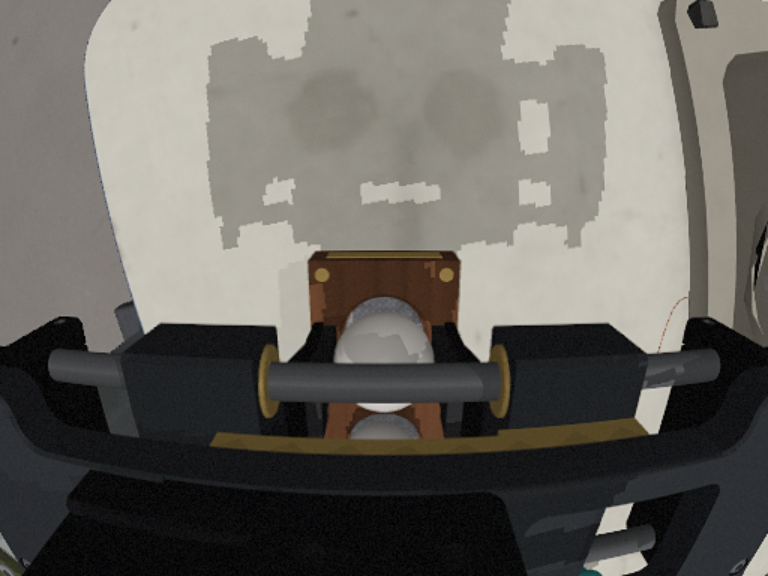

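Emit:
move_arm(jaw=[165, 165, 165, 165, 165], slide=[[-0.1, 0, 0.4], [0, 0, 0.4], [0, 0, 0.3], [0, 0, 0.1], [0, 0, 0]], dr=[[0, 0, 0], [0, 0, 0], [0, 0, 0], [0, 0, 0], [0, 0, 0]])

```text
time: 32.75
position: [0.5127, 0.2787, 0.0262]
tool_rot: [2.43, 1.991, -0.001]
ft_force: [1.1, -0.3, -0.8]
grip_width: 0.428
```

Emit:
move_arm(jaw=[165, 165, 165], slide=[[0, 0, 0], [0, 0, 0], [0, 0, 0.05]], dr=[[0, 0, 0], [0, 0, 0], [0, 0, 0]])

```text
time: 33.05
position: [0.513, 0.279, 0.0263]
tool_rot: [-2.43, -1.991, -0.001]
ft_force: [0.5, 1.1, -1.8]
grip_width: 0.418
```

```bash
python3 look.py 29
```

```text
33.05 [0.513  0.279  0.0263] -11.33 [ 0.53  1.07 -1.8 ] 0.4179626425693698
```

View pics/w_29.png

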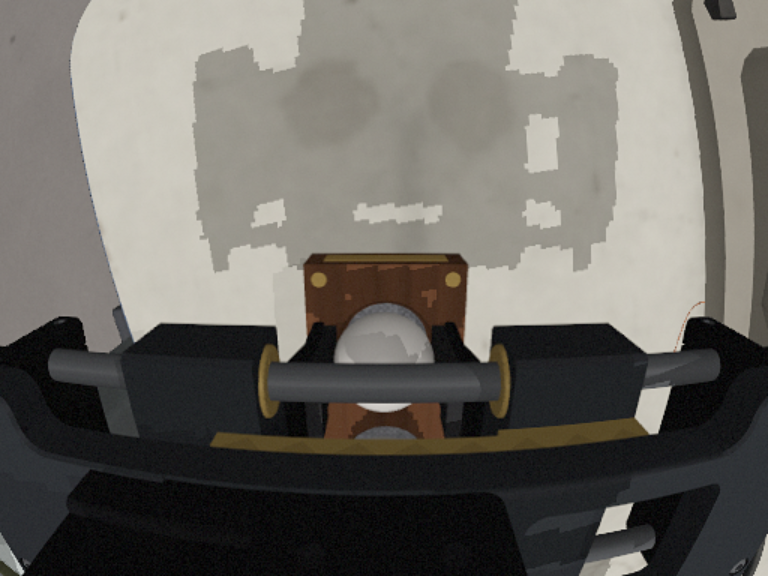

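Emit:
move_arm(jaw=[165, 165, 165], slide=[[0, 0, 0.03], [0, 0, 0.02], [0, 0, 0]], dr=[[0, 0, 0], [0, 0, 0], [0, 0, 0]])

```text
time: 33.4
position: [0.5129, 0.2789, 0.0256]
tool_rot: [-2.43, -1.991, -0.0]
ft_force: [-0.2, -0.3, 0.1]
grip_width: 0.426
```

Emit:
move_arm(jaw=[148, 143, 138, 130, 110], slide=[[0, 0, 0], [0, 0, 0], [0, 0, 0], [0, 0, 0], [0, 0, 0]], dr=[[0, 0, 0], [0, 0, 0], [0, 0, 0], [0, 0, 0], [0, 0, 0]])

```text
time: 33.9
position: [0.5129, 0.2789, 0.0257]
tool_rot: [-2.43, -1.991, -0.0]
ft_force: [-0.8, -0.4, -0.8]
grip_width: 0.518
```

Emit:
move_arm(jaw=[90, 90, 90, 90, 90], slide=[[0, 0, 0], [0, 0, -1.0], [0, 0, -2.5], [0, 0, -3.5], [0, 0, -4.0]], dr=[[0, 0, 0], [0, 0, 0], [0, 0, 0], [0, 0, 0], [0, 0, 0]])

```text
time: 34.4
position: [0.5122, 0.2783, 0.1366]
tool_rot: [2.43, 1.991, -0.002]
ft_force: [0.3, 0.3, -0.5]
grip_width: 0.642
```

Emit:
move_arm(jaw=[90, 90, 90, 90, 90], slide=[[0, 0, -3.0], [-3.0, -1.5, 0], [-4.0, -2.0, 0], [-4.0, -2.0, 0], [-3.0, -1.0, 0]], dr=[[0, 0, 0], [0, 0, 0], [0, 0, 0], [0, 0, 0], [0, 0, 0]])

```text
time: 34.9
position: [0.4199, 0.1524, 0.1659]
tool_rot: [-2.429, -1.99, 0.0]
ft_force: [0.2, 0.2, 1.1]
grip_width: 0.647
```

```bash
python3 look.py 30
python3 - <<'E'
from h import *
for n in ["scene","top"]:
    im,d=get_image(n);np.savez(f"{n}9.npz",im=im,d=d)
    c=im[140:260,110:330] if n=="scene" else im[180:260,110:240]
    cv2.imwrite(f"pics/{n}9.png",cv2.resize(c[:,:,::-1],None,fx=3.5,fy=3.5,interpolation=cv2.INTER_CUBIC))
E
```

```text
34.9 [0.4199 0.1524 0.1659] -11.35 [0.24 0.24 1.08] 0.6466906974059946
```

View pics/scene9.png

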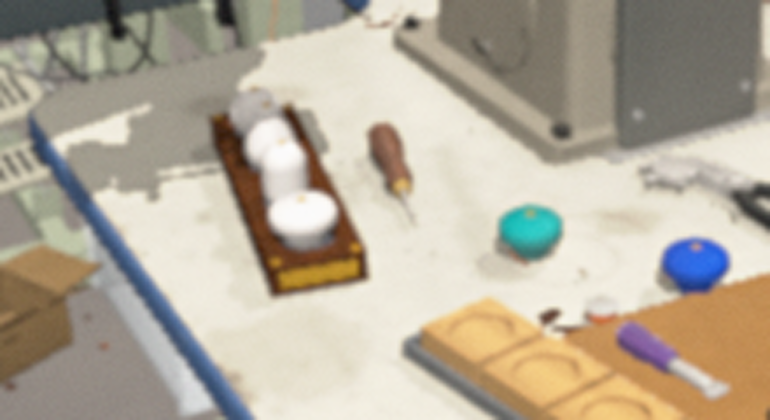

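View pics/w_30.png

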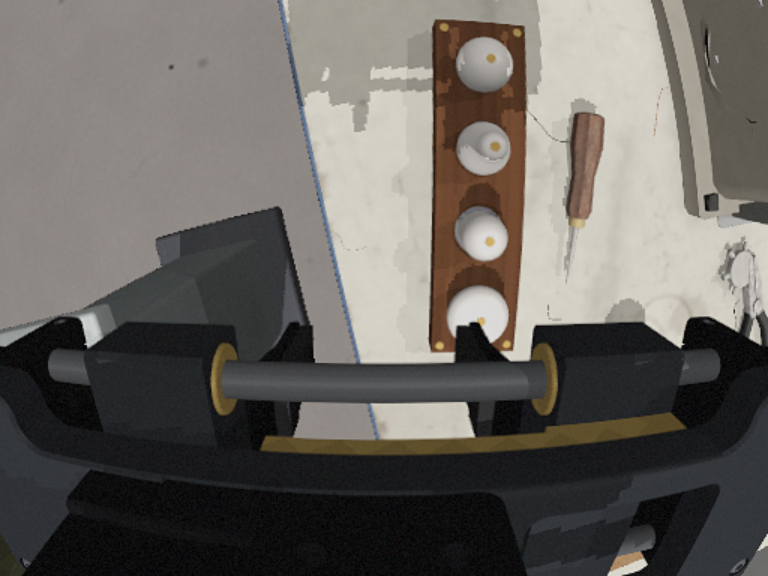

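View pics/top9.png

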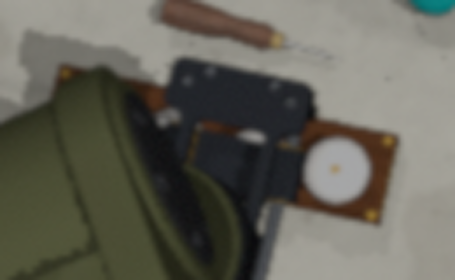

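All four stand in their dimples, and the olive sits about 2 mm off centre. A last depth check of the knob tops, then I'll hand in.

Emit:
move_arm(jaw=[90, 90, 90], slide=[[0, 0, 0], [0, 0, 0], [0, 0, 0]], dr=[[0, 0, 0], [0, 0, 0], [0, 0, 0]])

```text
time: 35.35
position: [0.4221, 0.1551, 0.1656]
tool_rot: [2.428, 1.992, -0.0]
ft_force: [-0.4, -0.3, 0.8]
grip_width: 0.647
```

```bash
python3 look.py 31; python3 look.py 31
python3 - <<'E'
from h import *
z=np.load("w_31.npz");s={k:z[k] for k in ["position","tool_rot"]};W=wcloud(s,z["d"])
P=W.reshape(-1,3)
for n,c,h in [("mushroom",(.4786,.1088),.048),("olive",(.4899,.1657),.063),("pear",(.5013,.2224),.0655),("ball",(.5126,.2793),.053)]:
    k=P[np.hypot(P[:,0]-c[0],P[:,1]-c[1])<.024];k=k[k[:,2]<.09];zt=np.percentile(k[:,2],99.5);t=k[k[:,2]>zt-.003]
    print(n,"top",t.mean(0).round(4),"max",zt.round(4),"expected",c,h)
E
```

```text
35.35 [0.4221 0.1551 0.1656] -11.27 [-0.35 -0.31  0.79] 0.6465236189140312
35.4 [0.4219 0.1549 0.1655] -11.28 [-0.33  0.41 -0.66] 0.6463902985305549
mushroom top [0.4789 0.114  0.0485] max 0.0503 expected (0.4786, 0.1088) 0.048
olive top [0.4872 0.1661 0.0637] max 0.0654 expected (0.4899, 0.1657) 0.063
pear top [0.4994 0.2223 0.0665] max 0.068 expected (0.5013, 0.2224) 0.0655
ball top [0.5117 0.2784 0.0542] max 0.0559 expected (0.5126, 0.2793) 0.053
```

```bash
python3 -c "
from bench import *
print(close_job());print(get_state()['time'])"
```

```text
the job is handed in; nothing more can be done
None
the job is handed in; nothing more can be done
```

I moved all four white knobs into the rack in reverse order and let go of them. From rightmost to leftmost dimple they are mushroom, olive, pear and ball. I handed the job in at about 35.4 s of the 88 s. The blue and turquoise look-alikes were not touched.

**Final checks:** The last wrist and scene pictures show each knob upright in its own dimple, with the gripper clear. Knob tops measured in depth matched the seated heights to within the usual 1.5–2.5 mm camera offset.

**What was off:**
- The olive's top reads about 3 mm off its dimple's centre, towards the robot. That is within the roughly 5 mm of play I estimated for it.
- The mushroom's top read about 5 mm off along the row. A finger partly hid it in that view, and it looked centred in the picture taken right after its release.
- In the last top-camera view the arm hid the other three knobs, so that picture confirms only the mushroom.

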